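# Fit the drum of a table-top grater and lock it with its barrel bolt

### The arm

A 7-joint arm with a two-finger parallel gripper is mounted at the origin on a cart in front of the work surface, level with it; the furniture and walls round the work are solid. World frame = base frame: x ahead of the robot, y to its left, z up, the work surface at z = 0. Lengths are in m, angles in rad, forces in N, time in s.
With the tool pointing down it reaches from about 0.35 to 0.9 m from the base axis. Payload 7.2 kg.
Tool frame: the origin (TCP) lies on the centre line of the jaws, within the pads' length; the fingertips stand 17 mm ahead of it and the grasp point (between the pads) lies 2 mm behind it; z points along the fingers, y is the line along which they close (so a half turn about z gives the same grasp; the last joint's range is limited). The gripper opens to 88 mm and grips with 3 to 60 N. Pads are 20 mm wide; open, the fingers measure 115 mm over their backs; the gripper's body (75 mm by 178 mm) begins 61 mm behind the grasp point.
Start: joints at [1.116, 0.411, -0.013, 1.596, 0.006, 1.134, -0.082], TCP at [0.236, -0.579, 0.24] pointing down, gripper open.
Joint ranges: [-2.95, 2.95], [-0.29, 1.99], [-1.47, 1.44], [0.14, 2.54], [-1.03, 4.17], [0.13, 1.85], [-2.86, 2.86]. Speed limits (rad/s): [2.39, 2.39, 3.01, 3.01, 3.14, 3.14, 3.14].

### API

Orientations are given as a unit quaternion [x, y, z, w].
In Python, from cell import sensors, vision, ctrl gives the robot as it stands.
- The arm moves only by the tool send_rows, never from a script. Its argument "rows" is a list of rows, each a list of 2 entries, a list of its own where there are three numbers: the shift along the world's x, y, z in mm, then the turn, a rotation vector about the world's x, y, z in degrees. In form: [[[x, y, z], [ax, ay, az]], ...]. A call has 1 to 8 rows; each row shifts and turns the commanded pose from where the row before left it; what a row does not reach is not made up. A row lasts 1/12 s, in which the tool goes at most 41.7 mm and 7.16 degrees, less where a joint would pass 70% of its speed; a pose out of reach is approached as far as the arm can. A call is refused whole if a number of a shift passes 41.7 or a number of a turn 7.16, either way. A call with a gripper value outside its range is refused whole. "fingers" is the opening, from 0 (shut) to 1 (fully open), set as the call begins (left out, the last holds). The fingers move at their own pace and stop on an object; the grip force is fixed at half the most. Time passes only in rows, so rows that do not move let the fingers close. It gives the time, the measured TCP pose, the force, the opening and the grip force at its end, in the units of the state.
- sensors.get_state(): the state, without advancing time (a new reading comes with each control period).
- vision.read_camera(name): name is "side" or "top" or "wrist"; returns a dict with "frame" (400x640x3 uint8, red, green, blue), "range_z" (400x640 float32, m along the optical axis (not along the pixel's ray), 0 where there is no reading), "mtx" (3x3 intrinsics, pixels), "dist_coeffs" ([k1, k2, p1, p2, k3] as OpenCV has them; the pictures are not rectified), "T" (4x4, takes a point from camera to world coordinates). Camera axes: x right, y down, z forward; pixel columns grow to the right and rows downward; lengths in m; the calibration is good to about 2 mm. A picture is of the moment at which its call begins.
- ctrl.finish_job(): hands the job in; it is judged then, once.
The state is a dict: "time": time; "joint_positions": joint angles; "qvel": joint speeds; "tau": joint torques, N m; "position": TCP position; "tcp_rot": TCP orientation; "force": force on the tool from outside, world axes, zero at the start; "ft_torque": the same for the moment, N m; "opening": opening from 0.0 (shut) to 1.0 (fully open); "gripper_force": force on a finger pad.
Only numpy, scipy, OpenCV 4.12 (cv2) and the standard library are available. Lean on these libraries where they do the work, as an engineer would, in place of code of your own. Each camera call takes 0.05 s, during which the arm holds its last target. There are 200 camera calls.

### The job

Fit the washed grating drum back into the table-top grater and lock it. The drum stands on end to drain: lay it on its side on the chopping board and let go of it, then take it again round its middle and set it down on the grater's two V rests with its steel shaft end in the open bearing slot on the crank side. Then slide the barrel bolt fully home into the drum's white end, against its spring, and while holding it there turn its red handle down to the front until it lies in the notch and stays; leave the mug, the glass and the tub where they stand.

Things in the scene. Friction and masses are not known exactly. Their poses are not given: they have to be found in the camera images.
- grater: Table-top drum grater, fixed. Wooden base 150 x 317 x 22 mm with two white cheeks, a crank with brown grip at one end and a bolt's barrel at the other. Origin on the worktop under the middle of the drum's place. z up; y along the shaft line from bolt to crank; -x is the front. Base reaches x -75..75, y -205..112. Cheeks: x -36..36, tops 84 mm up, inner faces at y -55 and +55; crank under 115 mm.
- cradle (a point): Middle of the drum's place, on the shaft line, 66 mm above the grater's origin; axes as the grater's. The drum's middle belongs here, up to 5 mm to either side along y. Two V rests at y -32 and +32 (10 mm wide along y) carry the drum and centre it on the shaft line; between them there is room for fingers beside the drum, down to the base's top 44 mm below this point.
- bearing (a point): On the shaft line (grater x 0, y 67, z 66 mm), in the bearing slot of the crank-side cheek: open at the top, 22 mm wide, reaching y 55..77, its floor 11 mm below this point and its top edge 18 mm above. The drum's shaft end is lowered into it.
- barrel (a point): Middle of the aluminium barrel's top, at grater x 0, y -116, z 83 mm. The barrel is 34 mm wide, y -165..-67. Along its top runs a slot 13 mm wide, y -153.5..-100.5, in which the bolt's handle travels. In its tail sits a coil spring that pushes the bolt back over the last 10 mm of the way home, with 3 N growing to 6 N; it acts on the steel plate at the bolt's tail.
- notch (a point): On the barrel's front (-x) face, at grater x -17, y -108, z 66 mm; axes as the grater's. The notch, 15 mm wide (y -115.5..-100.5), runs from the crank-side end of the barrel's top slot down through its front wall to 7 mm below this point. Only here can the bolt's handle go down, and the spring pushes a bolt that is let go back behind the notch.
- bolt: Barrel bolt: steel rod, 14 mm thick, 151 mm long, 160 g, loose in the barrel with 1.5 mm play. Origin on its axis at the foot of the handle; y along the rod to its nose, z along the handle. At the start the handle stands up in the slot, held by its sides, and the origin is 31 to 42 mm short of home. Home is a hard stop at the slot's end (origin at grater y -105.5 mm), felt behind the spring.
- bolt_nose (a point): Tip of the bolt's tapered nose, 74.5 mm from the bolt's origin along its y. At home it is at grater y -31 mm, past the cheek and inside the drum's bore. If the drum is not down on its rests the nose strikes the drum's end and the bolt stops early.
- bolt_grip (a point): On the handle's red sleeve, 52 mm from the rod's axis along the bolt's z. The sleeve is round, 16 mm thick, 24 to 66 mm from the axis; the pin below it is 10 mm thick. Held home against the spring, the handle swings 90 degrees to the front about the rod's axis and comes to lie about level in the notch; the spring then clamps it 5 mm short of the hard stop, where it stays.
- drum: Grating drum, loose, about 260 g: steel cylinder, 52 mm thick, dark grating holes, between two eight-sided collars (58 mm over flats, 12 mm long; they stop it rolling), one white, one black. 100 mm long without the shaft end. Origin: centre of the white end's face; z along its axis to the black end. At the start it stands on the board, white end down, at any yaw.
- drum_mid (a point): Middle of the drum on its axis, 50 mm from the white end; axes as the drum's. Bare steel runs 38 mm to either side of it. When the drum lies on the board this point is 29 mm above the board's top (50 mm above the worktop). The white end has a bore 22 mm wide, 30 mm deep for the bolt's nose.
- drum_shaft (a point): Middle of the round steel shaft end, 12 mm thick, which stands 18 mm out of the drum's black end; on the axis, 109 mm from the white end's face. At the start it points up, its tip 139 mm above the worktop.
- board: Wooden chopping board, fixed, 180 mm (x) by 260 mm (y), 21 mm thick. Origin: centre of its underside, on the worktop; z up. The drum stands on its half nearer the grater.
- mug: White mug with a blue pattern, 82 x 117 x 91 mm, a loose bystander behind the work. Origin: centre of its underside.
- tumbler: Clear drinking glass, 84 mm wide and 103 mm high, a loose bystander behind the work. Origin: centre of its underside.
- tub: Small white and green food tub, 72 mm wide and 71 mm high, a loose bystander left of the board. Origin: centre of its underside.

How it is judged:
On the way, in this order (a step that is already met when the one before it is completed fails the run):
1. the drum lies on its side on the chopping board, let go (angle between drum's own z axis and vertical between 1.48 and 1.66 rad and z of drum_mid in the frame of board below 0.056 m and x of drum_mid in the frame of board between -0.095 and 0.095 m and y of drum_mid in the frame of board between -0.135 and 0.135 m and contact force between the fingers and drum below 0.1 N and linear speed of drum below 0.03 m/s), for 0.2 s.
2. the drum lies on the grater's V rests, shaft end in the crank side's bearing slot, let go (x of drum_mid in the frame of cradle between -0.004 and 0.004 m and z of drum_mid in the frame of cradle between -0.004 and 0.004 m and y of drum_mid in the frame of cradle between -0.008 and 0.008 m and y of drum_shaft in the frame of cradle above 0.05 m and angle between the z axis of drum and the y axis of grater, either way round below 0.07 rad and contact force between the fingers and drum below 0.1 N), for 0.2 s.
3. the bolt is slid home into the drum (x of drum_mid in the frame of cradle between -0.004 and 0.004 m and z of drum_mid in the frame of cradle between -0.004 and 0.004 m and y of drum_mid in the frame of cradle between -0.008 and 0.008 m and y of drum_shaft in the frame of cradle above 0.05 m and angle between the z axis of drum and the y axis of grater, either way round below 0.07 rad and y of bolt_nose in the frame of cradle above -0.039 m), for 0.1 s.
At the end, for the whole second after the job is handed in: Drum on the V rests, shaft end in the crank-side slot (middle within 4 mm of the shaft line, 8 mm along it, in line within 4 degrees); bolt nose within 8 mm of its foremost point; point bolt_grip at least 44 mm in front of the shaft line and at most 14 mm above it; all at rest (all of step 3 and z of bolt_grip in the frame of cradle below 0.014 m and x of bolt_grip in the frame of cradle below -0.044 m and linear speed of each of bolt, drum below 0.02 m/s and angular speed of bolt below 0.3 rad/s); the robot touches nothing.
It fails at once if the mug, the glass or the tub is moved by more than 30 mm (distance of any of mug, tumbler, tub from where it was at the start of the episode above 0.03 m).
It also fails if it takes over 61 s, if anything falls off the work surface, if the arm or the gripper's body presses on something with over 40 N, if the wrist force passes 120 N, or if a joint passes its speed limit or range.

## Working session

There is one attempt and no reset: what is moved stays moved. The work goes in short steps, Python scripts to look and compute and a tool call to move; the robot and the scene stay as the last step left them, time stands still between calls to the robot, and variables do not carry over. Pictures are saved under pics/ and viewed, at most 10 in all, crops included, and the job is handed in when it is done.

Besides the shell and the picture viewer there is one more tool, called after "Emit:" in YAML: its name, and indented under it one key for each argument. send_rows: Moves the arm, as the interface text tells. Its arguments: {"type":"object","properties":{"rows":{"type":"array","items":{"type":"array"}},"fingers":{"type":"number"}},"required":["rows"]}

```bash
mkdir -p pics; cat > h.py <<'E'
import numpy as np, cv2
from cell import sensors, vision, ctrl
def cam(n):
    c=vision.read_camera(n); c['T']=np.array(c['T']); c['mtx']=np.array(c['mtx']); c['dist_coeffs']=np.array(c['dist_coeffs']); return c
def save(c,f): cv2.imwrite('pics/'+f,c['frame'][:,:,::-1])
def cloud(c):
    h,w=c['range_z'].shape; u,v=np.meshgrid(np.arange(w),np.arange(h))
    p=cv2.undistortPoints(np.stack([u,v],-1).reshape(-1,1,2).astype(np.float64),c['mtx'],c['dist_coeffs']).reshape(h,w,2)
    z=c['range_z'].astype(float); P=np.dstack([p[...,0]*z,p[...,1]*z,z])@c['T'][:3,:3].T+c['T'][:3,3]
    P[z==0]=np.nan; return P
def onplane(c,uv,z):
    p=cv2.undistortPoints(np.array(uv,float).reshape(-1,1,2),c['mtx'],c['dist_coeffs']).reshape(-1,2)
    d=np.c_[p,np.ones(len(p))]@c['T'][:3,:3].T; o=c['T'][:3,3]; return o+d*((z-o[2])/d[:,2])[:,None]
E
python3 - <<'E'
from h import *
for n in ['top','side']:
    c=cam(n); save(c,n+'0.png'); np.savez('pics/'+n+'0.npz',**c); print(n,c['T'].round(3).tolist(),c['mtx'].round(1).tolist())
    P=cloud(c); print(np.isfinite(P[...,0]).mean())
s=sensors.get_state(); print(s)
E
```

```text
top [[0.017, -0.985, 0.171, 0.384], [-1.0, -0.021, -0.018, 0.131], [0.022, -0.17, -0.985, 1.16], [0.0, 0.0, 0.0, 1.0]] [[366.7, 0.0, 313.2], [0.0, 366.7, 196.1], [0.0, 0.0, 1.0]]
0.99377734375
side [[0.943, 0.194, -0.269, 0.916], [0.332, -0.509, 0.794, -0.858], [0.017, -0.839, -0.544, 0.778], [0.0, 0.0, 0.0, 1.0]] [[442.4, 0.0, 319.3], [0.0, 442.4, 201.7], [0.0, 0.0, 1.0]]
0.80068359375
{'time': 0.1, 'joint_positions': array([ 1.11578654,  0.41179288, -0.01271687,  1.59694399,  0.00560885,
        1.13433579, -0.08222754]), 'qvel': array([-0.0013966 , -0.00091389, -0.00081168, -0.0024553 ,  0.00024723,
       -0.00064048,  0.00127228]), 'tau': array([ 2.52123151e-03, -5.89092171e+01,  6.43441435e-01, -2.91709059e+01,
       -5.38056018e-02,  1.44468423e-02,  6.39737164e-05]), 'position': array([ 0.23557319, -0.57843301,  0.23891669]), 'tcp_rot': array([ 9.81354784e-01,  1.92203711e-01, -1.91608650e-04, -6.96276722e-04]), 'force': array([ 0.50791069, -0.63099816,  0.24852319]), 'ft_torque': array([-0.0232812 , -0.04629513, -0.0415152 ]), 'gripper_force': 0.0, 'opening': 0.9974817434690654}
```

View pics/top0.png

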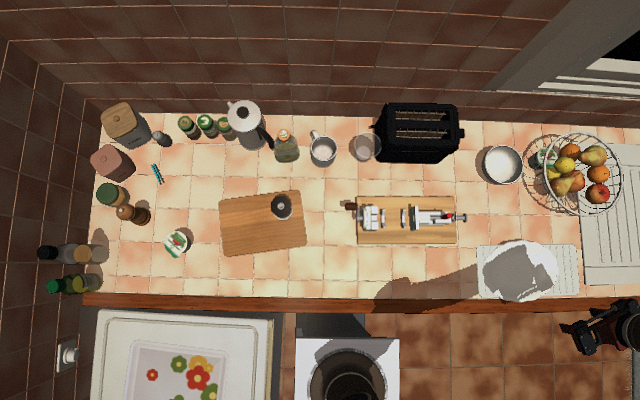

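View pics/side0.png

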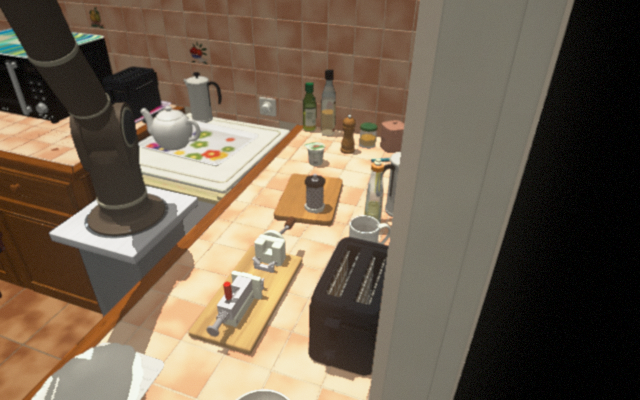

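The top view shows the drum (281,207) on the board (263,223). The grater's base spans (357–457, 196–245), with its crank on the left and the red handle at about (450,217). The mug is at (322,150), the glass at (365,147) and the tub at (176,242). Next I'll measure these from depth and colour.

```bash
python3 - <<'E'
from h import *
c=dict(np.load('pics/top0.npz')); P=cloud(c); Z=P[...,2]
print('table z',np.nanmedian(Z[255:285,310:350]))
def blob(m,box):
    k=np.zeros(m.shape,np.uint8); x0,y0,x1,y1=box; k[y0:y1,x0:x1]=m[y0:y1,x0:x1]; return k
hsv=cv2.cvtColor(c['frame'],cv2.COLOR_RGB2HSV)
for n,box,zz in [('board',(210,180,318,262),.021),('base',(345,180,470,252),.022)]:
    k=blob(Z>0.012,box); k=cv2.morphologyEx(k,cv2.MORPH_OPEN,np.ones((5,5)))
    ct=max(cv2.findContours(k,0,1)[0],key=cv2.contourArea).reshape(-1,2)
    Q=onplane(c,ct,zz)[:,:2].astype(np.float32); r=cv2.minAreaRect(Q); print(n,r, cv2.boxPoints(r).round(4).tolist())
# drum
k=blob((Z>0.1),(262,185,305,230))>0; p=P[k]; print('drum top z',np.nanpercentile(p[:,2],[50,90,99]),np.nanmedian(p[:,:2],0))
k=blob((Z>0.112)&(Z<.127),(262,185,305,230)); ct=max(cv2.findContours(k,0,1)[0],key=cv2.contourArea).reshape(-1,2)
print('collar top circle',cv2.minEnclosingCircle(onplane(c,ct,.121)[:,:2].astype(np.float32)))
p=P[blob(Z>.13,(262,185,305,230))>0]; print('shaft tip',len(p),p.mean(0))
red=((hsv[...,0]<6)|(hsv[...,0]>174))&(hsv[...,1]>170)&(hsv[...,2]>80)
p=P[blob(red&(Z>.1),(435,200,475,230))>0]; print('red',len(p),p.mean(0),p.min(0),p.max(0))
for n,b in dict(mug=(305,125,340,170),glass=(345,130,382,165),tub=(160,225,195,260)).items():
    p=P[blob(Z>.03,b)>0]; print(n,np.nanmin(p,0),np.nanmax(p,0))
c=dict(np.load('pics/side0.npz')); P=cloud(c); hsv=cv2.cvtColor(c['frame'],cv2.COLOR_RGB2HSV)
red=((hsv[...,0]<6)|(hsv[...,0]>174))&(hsv[...,1]>170)&(hsv[...,2]>80)
p=P[blob(red,(215,275,240,305))>0]; print('red side',len(p),p.mean(0),p.min(0),p.max(0))
p=P[blob(P[...,2]>.13,(295,165,335,215))>0]; print('shaft side',len(p),p.mean(0) if len(p) else '')
E
```

```text
table z -0.00018902442965229582
board ((0.49451392889022827, 0.2682788372039795), (0.17966334521770477, 0.2603709101676941), 9.208176612854004) [[0.38499999046325684, 0.3824000060558319], [0.42669999599456787, 0.12540000677108765], [0.6039999723434448, 0.15410000085830688], [0.5623999834060669, 0.41119998693466187]]
base ((0.5110186338424683, -0.18690623342990875), (0.14768925309181213, 0.3914186656475067), 1.2043540477752686) [[0.43309998512268066, 0.007199999876320362], [0.44130000472068787, -0.3840999901294708], [0.5889999866485596, -0.38100001215934753], [0.5806999802589417, 0.010300000198185444]]
drum top z [0.11998487 0.12268894 0.1385428 ] [0.5334136 0.2036364]
collar top circle ((0.5331658124923706, 0.20419538021087646), 0.030978970229625702)
shaft tip 14 [0.53340805 0.20379995 0.13686337]
red 18 [ 0.5148965  -0.27944009  0.12973759] [ 0.50984336 -0.28696975  0.12432047] [ 0.51901142 -0.27324569  0.13293875]
mug [0.67823386 0.04126625 0.03006428] [0.78413947 0.12137852 0.09573984]
glass [ 0.68596402 -0.10494651  0.03025515] [ 0.8004087  -0.00846483  0.12515897]
tub [0.38238849 0.48138563 0.03018053] [0.45951711 0.55256494 0.07595647]
red side 53 [ 0.52167815 -0.28234383  0.12242182] [ 0.51475809 -0.287485    0.09820073] [ 0.52700281 -0.2716864   0.1339413 ]
shaft side 19 [0.53955715 0.20519393 0.13763581]
```

Drum axis is at (0.534, 0.204), board centre at (0.494, 0.268) with 9° yaw, and the grater is roughly aligned with the world axes. I'll move over beside the drum, turning the closing line to world x, and then test the sideways tilt.

Emit:
send_rows:
  rows:
    - [[12.5,28.3,0],[0,0,2.83]]
    - [[12.5,28.3,0],[0,0,2.83]]
    - [[12.5,28.3,0],[0,0,2.83]]
    - [[12.5,28.3,0],[0,0,2.83]]
    - [[12.5,28.3,0],[0,0,2.83]]
    - [[12.5,28.3,0],[0,0,2.83]]
    - [[12.5,28.3,0],[0,0,2.83]]
    - [[12.5,28.3,0],[0,0,2.83]]
  fingers: 1

```text
time: 0.77
position: [0.3359, -0.3509, 0.2394]
tcp_rot: [0.924, 0.382, -0.0, -0.0]
force: [0.2, -0.3, 0.4]
opening: 1.0
gripper_force: 0.0
```

Emit:
send_rows:
  rows:
    - [[12.5,28.3,0],[0,0,2.83]]
    - [[12.5,28.3,0],[0,0,2.83]]
    - [[12.5,28.3,0],[0,0,2.83]]
    - [[12.5,28.3,0],[0,0,2.83]]
    - [[12.5,28.3,0],[0,0,2.83]]
    - [[12.5,28.3,0],[0,0,2.83]]
    - [[12.5,28.3,0],[0,0,2.83]]
    - [[12.5,28.3,0],[0,0,2.83]]

```text
time: 1.43
position: [0.4359, -0.1246, 0.2396]
tcp_rot: [0.831, 0.556, -0.0, 0.0]
force: [0.1, -0.3, -0.5]
opening: 0.995
gripper_force: 0.0
```

Emit:
send_rows:
  rows:
    - [[12.5,28.3,0],[0,0,2.83]]
    - [[12.5,28.3,0],[0,0,2.83]]
    - [[12.5,28.3,0],[0,0,2.83]]
    - [[12.5,28.3,0],[0,0,2.83]]
    - [[12.5,28.3,0],[0,0,2.83]]
    - [[12.5,28.3,0],[0,0,2.83]]
    - [[12.5,28.3,0],[0,0,2.83]]
    - [[12.5,28.3,0],[0,0,2.83]]

```text
time: 2.1
position: [0.536, 0.1016, 0.2394]
tcp_rot: [0.706, 0.708, -0.0, -0.0]
force: [0.3, 0.2, -0.2]
opening: 1.001
gripper_force: 0.0
```

```bash
cat >> h.py <<'E'
from scipy.spatial.transform import Rotation as R
def st():
    s=sensors.get_state(); M=R.from_quat(s['tcp_rot']).as_matrix()
    print('t',round(s['time'],2),'pos',np.round(s['position'],4),'j',np.round(s['joint_positions'],2),'ty',M[:,1].round(3),'tz',M[:,2].round(3),'F',np.round(s['force'],1),'op',round(s['opening'],3),'gf',round(s['gripper_force'],1)); return s
E
python3 - <<'E'
from h import *
st()
c=dict(np.load('pics/top0.npz')); P=cloud(c); Z=P[...,2]
# base edges: points with z 12..30mm, trimmed
m=np.zeros(Z.shape,bool); m[185:252,350:470]=1
m&=(Z>.014)&(Z<.03); k=cv2.morphologyEx(m.astype(np.uint8),cv2.MORPH_OPEN,np.ones((3,3)))
ys,xs=np.nonzero(k); Q=onplane(c,np.c_[xs,ys],.022)[:,:2]
# front/rear edge lines by y-bins; ends by x-bins
yb=np.arange(-.30,-.04,.012); 
f=[(y,Q[abs(Q[:,1]-y)<.006,0].min(),Q[abs(Q[:,1]-y)<.006,0].max()) for y in yb]
f=np.array(f); print('front',np.polyfit(f[:,0],f[:,1],1),'rear',np.polyfit(f[:,0],f[:,2],1)); print(f.round(3).tolist())
xb=np.arange(.45,.59,.012); g=np.array([(x,Q[abs(Q[:,0]-x)<.006,1].min(),Q[abs(Q[:,0]-x)<.006,1].max()) for x in xb]); print(g.round(3).tolist())
E
```

```text
t 2.1 pos [0.536  0.1016 0.2394] j [ 0.21  0.34 -0.62  1.76  0.22  1.11 -0.47] ty [ 1.     0.004 -0.   ] tz [-0. -0. -1.] F [ 0.3  0.2 -0.2] op 1.001 gf 0.0
front [-0.02217412  0.43789971] rear [-0.02099874  0.58104671]
[[-0.3, 0.444, 0.587], [-0.288, 0.444, 0.587], [-0.276, 0.444, 0.587], [-0.264, 0.443, 0.587], [-0.252, 0.443, 0.586], [-0.24, 0.443, 0.586], [-0.228, 0.443, 0.586], [-0.216, 0.443, 0.586], [-0.204, 0.443, 0.585], [-0.192, 0.442, 0.585], [-0.18, 0.442, 0.585], [-0.168, 0.442, 0.585], [-0.156, 0.442, 0.584], [-0.144, 0.442, 0.584], [-0.132, 0.442, 0.584], [-0.12, 0.441, 0.584], [-0.108, 0.441, 0.583], [-0.096, 0.441, 0.583], [-0.084, 0.441, 0.583], [-0.072, 0.438, 0.583], [-0.06, 0.437, 0.582], [-0.048, 0.437, 0.582]]
[[0.45, -0.343, -0.028], [0.462, -0.343, -0.028], [0.474, -0.34, -0.028], [0.486, -0.341, -0.028], [0.498, -0.341, -0.028], [0.51, -0.342, -0.094], [0.522, -0.193, -0.091], [0.534, -0.34, -0.095], [0.546, -0.34, -0.038], [0.558, -0.34, -0.028], [0.57, -0.338, -0.028], [0.582, -0.339, -0.028]]
```

Emit:
send_rows:
  rows:
    - [[0,-3,0],[7,0,0]]
    - [[0,-3,0],[7,0,0]]
    - [[0,-3,0],[7,0,0]]
    - [[0,-3,0],[7,0,0]]
    - [[0,-3,0],[7,0,0]]
    - [[0,-3,0],[7,0,0]]
    - [[0,-3,0],[7,0,0]]
    - [[0,-3,0],[7,0,0]]

```text
time: 2.77
position: [0.5364, 0.0749, 0.2402]
tcp_rot: [0.624, 0.623, 0.335, -0.332]
force: [-0.0, 0.0, -1.3]
opening: 0.997
gripper_force: 0.0
```

```bash
python3 - <<'E'
from h import *
st()
E
```

```text
t 2.77 pos [0.5364 0.0749 0.2402] j [ 0.92  0.67 -0.88  1.82 -0.55  1.06  0.44] ty [ 1.    -0.002  0.003] tz [ 0.004  0.832 -0.555] F [-0.   0.  -1.3] op 0.997 gf 0.0
```

Emit:
send_rows:
  rows:
    - [[-0.5,0,-20],[0,0,0]]
    - [[-0.5,2,-20],[0,0,0]]
    - [[-0.5,5,-20],[0,0,0]]
    - [[-0.5,5,-19],[0,0,0]]
    - [[-0.5,5,-19],[0,0,0]]
    - [[0,0,0],[0,0,0]]

```text
time: 3.27
position: [0.5314, 0.094, 0.1385]
tcp_rot: [0.624, 0.624, 0.331, -0.334]
force: [0.0, -0.6, -0.1]
opening: 0.998
gripper_force: 0.0
```

```bash
python3 - <<'E'
from h import *
st(); c=cam('wrist'); save(c,'w1.png'); P=cloud(c)
k=(P[...,2]>.12)&(P[...,2]<.16)&(P[...,1]>.15)&(P[...,1]<.3); print(k.sum(),np.nanmean(P[k],0))
k=(P[...,2]>.04)&(P[...,2]<.105)&(P[...,1]>.15)&(P[...,1]<.25)&(abs(P[...,0]-.534)<.05); print(k.sum(),np.nanpercentile(P[k],[2,50,98],axis=0))
E
```

```text
t 3.27 pos [0.5314 0.094  0.1385] j [ 0.85  0.82 -0.84  1.89 -0.51  0.89  0.53] ty [ 1.     0.002 -0.004] tz [-0.003  0.83  -0.558] F [ 0.  -0.6 -0.1] op 0.998 gf 0.0
9370 [0.65197056 0.20260218 0.13513054]
2539 [[0.51319379 0.18096586 0.04135744]
 [0.53706948 0.18442808 0.0763426 ]
 [0.56185471 0.19978346 0.10340013]]
```

View pics/w1.png

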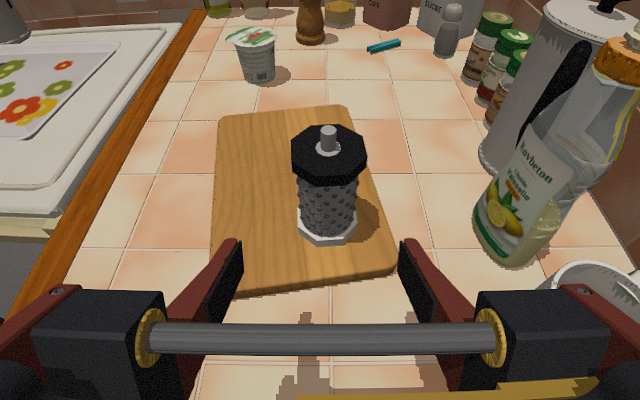

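The drum is centred between the fingers at about (328,180), with the shaft up and the white end down. I'll approach along the tool axis and close.

Emit:
send_rows:
  rows:
    - [[0.9,22.5,-13.8],[0,0,0]]
    - [[0.9,22.5,-13.8],[0,0,0]]
    - [[0.9,22.5,-13.8],[0,0,0]]
    - [[0.9,22.5,-13.8],[0,0,0]]
    - [[0.9,22.5,-13.8],[0,0,0]]
    - [[0,0,0],[0,0,0]]
    - [[0,0,0],[0,0,0]]

```text
time: 3.9
position: [0.5376, 0.2069, 0.0735]
tcp_rot: [0.623, 0.625, 0.332, -0.332]
force: [-0.1, -0.8, 0.1]
opening: 1.001
gripper_force: 0.0
```

Emit:
send_rows:
  rows:
    - [[0,0,0],[0,0,0]]
    - [[0,0,0],[0,0,0]]
    - [[0,0,0],[0,0,0]]
    - [[0,0,0],[0,0,0]]
    - [[0,0,0],[0,0,0]]
    - [[0,0,0],[0,0,0]]
  fingers: 0

```text
time: 4.4
position: [0.5378, 0.2055, 0.0728]
tcp_rot: [0.624, 0.625, 0.332, -0.332]
force: [-1.1, -1.2, 2.4]
opening: 0.588
gripper_force: 30.4
```

```bash
python3 - <<'E'
from h import *
st()
E
```

```text
t 4.4 pos [0.5378 0.2055 0.0728] j [ 0.68  0.95 -0.86  1.95 -0.56  0.61  0.55] ty [1.    0.    0.001] tz [ 0.     0.829 -0.559] F [-1.1 -1.2  2.4] op 0.588 gf 30.4
```

Emit:
send_rows:
  rows:
    - [[0,0,15],[0,0,0]]
    - [[0,0,15],[0,0,0]]
    - [[0,0,15],[0,0,0]]
    - [[0,3,10],[-7,0,0]]
    - [[0,3,0],[-7,0,0]]
    - [[0,3,0],[-7,0,0]]
    - [[0,3,0],[-7,0,0]]
    - [[0,3,0],[-7,0,0]]

```text
time: 5.07
position: [0.5381, 0.2203, 0.129]
tcp_rot: [0.695, 0.695, 0.131, -0.13]
force: [-0.5, 0.4, -3.3]
opening: 0.585
gripper_force: 30.0
```

Emit:
send_rows:
  rows:
    - [[0,3,0],[-7,0,0]]
    - [[0,3,0],[-7,0,0]]
    - [[0,3,0],[-7,0,0]]
    - [[0,3,0],[-7,0,0]]
    - [[0,3,0],[-7,0,0]]
    - [[0,3,0],[-7,0,0]]
    - [[0,3,0],[-7,0,0]]
    - [[0,3,0],[-6,0,0]]

```text
time: 5.73
position: [0.5368, 0.2466, 0.1275]
tcp_rot: [0.676, 0.678, -0.203, 0.203]
force: [0.3, -0.1, -2.7]
opening: 0.584
gripper_force: 30.0
```

Emit:
send_rows:
  rows:
    - [[0,0,0],[0,0,0]]
    - [[0,0,0],[0,0,0]]

```text
time: 5.9
position: [0.536, 0.2464, 0.1251]
tcp_rot: [0.676, 0.68, -0.203, 0.2]
force: [-0.2, -0.8, -1.3]
opening: 0.586
gripper_force: 30.0
```

```bash
python3 - <<'E'
from h import *
st(); c=cam('side'); save({'frame':c['frame'][100:300,150:450]},'s2.png'); cv2.imwrite('pics/s2.png',cv2.resize(cv2.imread('pics/s2.png'),None,fx=2,fy=2))
E
```

```text
t 5.9 pos [0.536  0.2464 0.1251] j [-0.71  0.69 -0.06  1.57  0.46  1.34 -0.97] ty [ 1.     0.004 -0.006] tz [-0.002 -0.545 -0.838] F [-0.2 -0.8 -1.3] op 0.586 gf 30.0
```

View pics/s2.png

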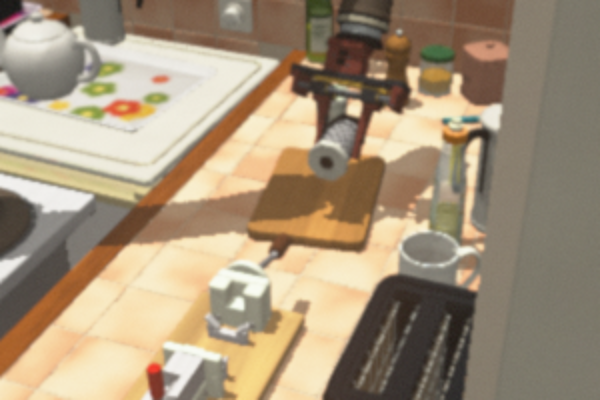

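The drum is horizontal in the gripper, white end towards the grater, at about (330,155) in the crop. I'll lower it to the board and release.

Emit:
send_rows:
  rows:
    - [[0,0,-14],[-1,0,0]]
    - [[0,0,-14],[0,0,0]]
    - [[0,0,-14],[0,0,0]]
    - [[0,0,-14],[0,0,0]]
    - [[0,0,-10],[0,0,0]]
    - [[0,0,-5],[0,0,0]]
    - [[0,0,-2],[0,0,0]]
    - [[0,0,0],[0,0,0]]

```text
time: 6.62
position: [0.5373, 0.2443, 0.0537]
tcp_rot: [0.676, 0.676, -0.208, 0.206]
force: [-0.2, 0.3, -1.8]
opening: 0.586
gripper_force: 30.0
```

```bash
python3 - <<'E'
from h import *
st()
E
```

```text
t 6.62 pos [0.5373 0.2443 0.0537] j [-0.71  0.78 -0.06  1.59  0.48  1.25 -1.03] ty [ 1.     0.    -0.003] tz [-0.002 -0.561 -0.828] F [-0.2  0.3 -1.8] op 0.586 gf 30.0
```

Emit:
send_rows:
  rows:
    - [[0,0,-2],[0,0,0]]
    - [[0,0,-1.5],[0,0,0]]
    - [[0,0,0],[0,0,0]]
    - [[0,0,0],[0,0,0]]

```text
time: 6.95
position: [0.5378, 0.2448, 0.0525]
tcp_rot: [0.676, 0.676, -0.208, 0.207]
force: [-3.5, 0.2, 6.2]
opening: 0.589
gripper_force: 30.0
```

```bash
python3 - <<'E'
from h import *
st()
E
```

```text
t 6.95 pos [0.5378 0.2448 0.0525] j [-0.72  0.79 -0.05  1.59  0.48  1.25 -1.03] ty [ 1.     0.    -0.001] tz [-0.001 -0.56  -0.828] F [-3.5  0.2  6.2] op 0.589 gf 30.0
```

Contact is felt. Opening, backing out along the tool axis and coming upright.

Emit:
send_rows:
  rows:
    - [[0,0,0],[0,0,0]]
    - [[0,0,0],[0,0,0]]
    - [[0,0,0],[0,0,0]]
    - [[0,0,0],[0,0,0]]
    - [[0,0,0],[0,0,0]]
    - [[0,0,0],[0,0,0]]
  fingers: 1

```text
time: 7.45
position: [0.5375, 0.2445, 0.0506]
tcp_rot: [0.676, 0.676, -0.208, 0.206]
force: [-0.3, 0.3, 0.2]
opening: 0.986
gripper_force: 0.0
```

Emit:
send_rows:
  rows:
    - [[0,11,17],[0,0,0]]
    - [[0,11,17],[0,0,0]]
    - [[0,11,17],[0,0,0]]
    - [[0,-5,17],[6.8,0,0]]
    - [[0,-10,17],[6.8,0,0]]
    - [[0,-10,17],[6.8,0,0]]
    - [[0,-10,17],[6.8,0,0]]
    - [[0,0,17],[6.8,0,0]]

```text
time: 8.12
position: [0.5383, 0.2405, 0.1885]
tcp_rot: [0.707, 0.707, 0.002, -0.0]
force: [-0.1, -0.8, -0.1]
opening: 0.999
gripper_force: 0.0
```

```bash
python3 - <<'E'
from h import *
st(); 
c=cam('wrist'); save(c,'w3.png'); np.savez('pics/w3.npz',**c); P=cloud(c)
k=(P[...,2]>.035)&(P[...,2]<.2)&(P[...,1]>.12)&(P[...,1]<.34)&(abs(P[...,0]-.536)<.06)
Q=P[k]; print(k.sum(),np.percentile(Q,[1,50,99],axis=0).round(4))
k=k.astype(np.uint8); cv=max(cv2.findContours(k,0,1)[0],key=cv2.contourArea); print(cv2.boundingRect(cv))
Q=P[(k>0)&(P[...,2]>.055)]; r=cv2.minAreaRect(Q[:,:2].astype(np.float32)); print(r)
E
```

```text
t 8.12 pos [0.5383 0.2405 0.1885] j [-0.32  0.41 -0.23  1.73  0.11  1.01 -0.6 ] ty [ 1.    -0.     0.002] tz [ 0.002  0.002 -1.   ] F [-0.1 -0.8 -0.1] op 0.999 gf 0.0
9336 [[0.488  0.1945 0.0458]
 [0.5364 0.25   0.0748]
 [0.5896 0.3057 0.1988]]
(283, 117, 69, 140)
((0.5372084975242615, 0.2453073263168335), (0.11852473765611649, 0.09782566875219345), 61.9962272644043)
```

View pics/w3.png

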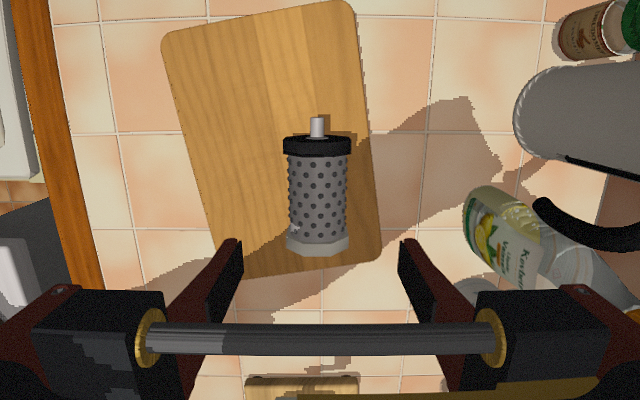

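The drum lies on its side on the board (317,195), shaft up in the image (+y), white end at (317,245). I'll measure its axis now.

```bash
python3 - <<'E'
from h import *
c=dict(np.load('pics/w3.npz')); P=cloud(c)
m=np.zeros(P.shape[:2],bool); m[112:262,270:365]=1; m&=(P[...,2]>.04)&(P[...,2]<.1)
Q=P[m]; print(np.percentile(Q,[.5,50,99.5],axis=0).round(4))
E=[]
for y in np.arange(Q[:,1].min(),Q[:,1].max(),.008):
    q=Q[(Q[:,1]>=y)&(Q[:,1]<y+.008)]
    if len(q)<40: continue
    if q[:,2].max()>.06:
        # circle-ish: centre from lateral extents of upper points
        t=q[q[:,2]>q[:,2].max()-.010]; E.append((y+.004,(t[:,0].min()+t[:,0].max())/2,np.percentile(q[:,2],98),np.ptp(q[:,0]),len(q)))
E=np.array(E); print(E.round(4)); g=E[(E[:,0]>.21)&(E[:,0]<.28)]; print(np.polyfit(g[:,0],g[:,1],1))
s=Q[(Q[:,2]<.062)&(Q[:,1]>.3)]; print('shaft',s.mean(0) if len(s) else None,len(s))
E
```

```text
[[0.5082 0.1936 0.0443]
 [0.5364 0.2502 0.0731]
 [0.5644 0.3098 0.0801]]
[[1.965e-01 5.365e-01 8.010e-02 5.790e-02 4.680e+02]
 [2.045e-01 5.357e-01 8.000e-02 5.810e-02 6.730e+02]
 [2.125e-01 5.353e-01 7.700e-02 5.370e-02 4.630e+02]
 [2.205e-01 5.370e-01 7.740e-02 5.320e-02 4.700e+02]
 [2.285e-01 5.354e-01 7.730e-02 5.360e-02 4.780e+02]
 [2.365e-01 5.371e-01 7.710e-02 5.310e-02 4.830e+02]
 [2.445e-01 5.359e-01 7.700e-02 5.340e-02 5.040e+02]
 [2.525e-01 5.362e-01 7.710e-02 5.380e-02 5.110e+02]
 [2.605e-01 5.364e-01 7.720e-02 5.390e-02 5.450e+02]
 [2.685e-01 5.363e-01 7.720e-02 5.350e-02 5.550e+02]
 [2.765e-01 5.368e-01 7.710e-02 5.310e-02 5.580e+02]
 [2.845e-01 5.365e-01 8.030e-02 5.790e-02 6.070e+02]
 [2.925e-01 5.360e-01 7.990e-02 5.780e-02 7.760e+02]]
[0.01013356 0.53377942]
shaft [0.53628261 0.30605702 0.05477713] 182
```

Emit:
send_rows:
  rows:
    - [[-1,2,-20],[0,0,0]]
    - [[-1,1,-20],[0,0,0]]
    - [[0,0,-20],[0,0,0]]
    - [[0,0,-20],[0,0,0]]
    - [[0,0,-20],[0,0,0]]
    - [[0,0,-20],[0,0,0]]
    - [[0,0,-15],[0,0,0]]
    - [[0,0,0],[0,0,0]]

```text
time: 8.83
position: [0.5334, 0.2446, 0.0484]
tcp_rot: [0.706, 0.708, -0.004, -0.001]
force: [0.1, -0.7, -0.4]
opening: 1.005
gripper_force: 0.0
```

```bash
python3 - <<'E'
from h import *
st()
E
```

```text
t 8.83 pos [0.5334 0.2446 0.0484] j [-0.36  0.59 -0.21  1.84  0.17  0.74 -0.66] ty [ 1.     0.002 -0.007] tz [-0.007 -0.004 -1.   ] F [ 0.1 -0.7 -0.4] op 1.005 gf 0.0
```

Emit:
send_rows:
  rows:
    - [[2,0,0],[0,0,0]]
    - [[0,0,0],[0,0,0]]
    - [[0,0,0],[0,0,0]]
    - [[0,0,0],[0,0,0]]
    - [[0,0,0],[0,0,0]]
    - [[0,0,0],[0,0,0]]
    - [[0,0,0],[0,0,0]]
  fingers: 0

```text
time: 9.42
position: [0.5372, 0.2457, 0.0523]
tcp_rot: [0.707, 0.708, -0.001, -0.0]
force: [-2.6, -0.4, 6.4]
opening: 0.582
gripper_force: 30.0
```

Emit:
send_rows:
  rows:
    - [[0,0,20],[0,0,0]]
    - [[0,0,20],[0,0,0]]
    - [[0,0,25],[0,0,0]]
    - [[0,0,25],[0,0,0]]
    - [[0,0,25],[0,0,0]]
    - [[0,0,20],[0,0,0]]
    - [[0,0,0],[0,0,0]]

```text
time: 10.0
position: [0.5393, 0.2465, 0.1908]
tcp_rot: [0.707, 0.708, 0.002, 0.001]
force: [1.8, 0.8, -0.8]
opening: 0.585
gripper_force: 30.0
```

```bash
python3 - <<'E'
from h import *
st(); st(); c=cam('top'); np.savez('pics/top1.npz',**c); c=cam('wrist'); np.savez('pics/w4.npz',**c)
P=cloud(c)
m=np.zeros(P.shape[:2],bool); m[80:330,250:390]=1; m&=(P[...,2]>.13)&(P[...,2]<.26); k=m.astype(np.uint8)
n,l,s,_=cv2.connectedComponentsWithStats(k); i=1+s[1:,4].argmax(); print(s[1:]); Q=P[l==i]; print(np.percentile(Q,[.5,50,99.5],axis=0).round(4))
t=sensors.get_state(); print((Q.mean(0)-t['position']).round(4))
E
```

```text
t 10.0 pos [0.5393 0.2465 0.1908] j [-0.33  0.41 -0.24  1.72  0.11  1.01 -0.61] ty [1.    0.001 0.004] tz [ 0.004  0.001 -1.   ] F [ 1.8  0.8 -0.8] op 0.585 gf 30.0
t 10.0 pos [0.5393 0.2465 0.1908] j [-0.33  0.41 -0.24  1.72  0.11  1.01 -0.61] ty [1.    0.001 0.004] tz [ 0.004  0.001 -1.   ] F [ 1.8  0.8 -0.8] op 0.585 gf 30.0
[[  250   142   140   182 20232]]
[[0.5066 0.2252 0.1652]
 [0.5388 0.2679 0.2085]
 [0.5709 0.3109 0.2287]]
[0.0012 0.0234 0.0185]
```

```bash
python3 - <<'E'
from h import *
for n in ['top','side']:
    c=dict(np.load(f'pics/{n}0.npz')); P=cloud(c)
    m=(P[...,2]>.079)&(P[...,2]<.090)&(abs(P[...,0]-.512)<.06)&(P[...,1]<-.03)&(P[...,1]>-.32)
    Q=P[m]; u=np.array([-.0216,1]); u/=np.linalg.norm(u); w=np.array([u[1],-u[0]])
    d=Q[:,:2]-[.5125,-.138]; a=d@u; b=d@w
    print(n,len(Q)); 
    for lo in np.arange(-.17,.09,.005):
        k=(a>=lo)&(a<lo+.005)
        if k.sum(): print(round(lo*1000),k.sum(),(1000*np.array([b[k].min(),b[k].max(),b[k].mean()])).round(1))
    for e in (a[a>.03].min() if (a>.03).any() else 0,a[(a>.03)].max(),a[a<-.03].max()): print(round(e*1000,1))
    # base edge in this view
    if n=='side':
        m=(P[...,2]>.014)&(P[...,2]<.03)&(abs(P[...,0]-.512)<.09)&(P[...,1]<.0)&(P[...,1]>-.37); Q=P[m]; d=Q[:,:2]-[.5125,-.138]; print('base side',(1000*np.percentile(d@u,[.3,99.7])).round(1),(1000*np.percentile(d@w,[.3,1,99,99.7])).round(1))
E
```

```text
top 585
-170 1 [18.2 18.2 18.2]
-165 7 [-15.4  18.1  -2. ]
-160 13 [-15.3  18.1  -3.2]
-155 9 [-15.1  17.9  -3.4]
-150 11 [-15.5  18.1   0.9]
-145 13 [-15.5  18.1  -0.5]
-140 12 [-15.5  14.7  -0.4]
-135 10 [-15.1  14.9  -2.2]
-130 11 [-15.1  15.1  -1.1]
-125 13 [-14.9  15.5   0.7]
-120 8 [-15.1  15.3  -2.6]
-115 6 [ 8.8 15.1 12.1]
-110 5 [ 9.2 15.3 12.7]
-105 8 [-12.   15.4   4.3]
-100 17 [-14.6  15.7   0.2]
-95 18 [-14.9  15.1   1.4]
-90 17 [-14.8  15.5   0.2]
-85 19 [-15.1  15.1   0.9]
-80 17 [-14.9  15.3  -1.3]
-75 17 [-14.8  15.8   1.6]
-70 22 [-26.5  24.2   1.9]
-65 38 [-32.7  34.   -1.2]
-60 40 [-32.6  33.5  -0.9]
-55 7 [-29.6  27.4   4.7]
50 6 [13.  30.5 20.8]
55 22 [-34.8  33.9  -6.4]
60 24 [-35.1  33.8   4. ]
65 27 [-35.2  34.2  -3.2]
70 28 [-35.   34.3  -4.7]
75 33 [-31.8  34.    3.2]
80 32 [-34.8  34.1  -3.7]
85 38 [-34.8  33.6  -3.1]
54.3
100.8
-54.2
side 869
-165 46 [-13.   21.5   3.9]
-160 26 [-12.3  22.5   5.6]
-155 28 [-12.2  21.4   5.9]
-150 26 [-12.7  22.    6.4]
-145 26 [-13.5  21.4   4.1]
-140 18 [-13.8  20.4   4.9]
-135 14 [-12.8  21.4  12.6]
-130 10 [10.5 21.  15.9]
-125 11 [ 9.4 21.1 17.3]
-120 11 [10.3 21.7 16.2]
-115 9 [-2.9 20.7 13.5]
-110 10 [10.4 21.4 16.9]
-105 13 [-8.9 20.6 11.3]
-100 33 [-13.1  20.7   4.3]
-95 26 [-12.9  21.5   4. ]
-90 31 [-11.   21.2   6.4]
-85 22 [-12.5  21.5   5.6]
-80 21 [-13.4  19.8   4.1]
-75 27 [-12.8  21.7   4.1]
-70 33 [-27.3  28.7   1.9]
-65 69 [-31.8  40.7   7.9]
-60 45 [-30.   39.8   7.2]
-55 20 [-24.9  37.1   4.2]
50 2 [-23.   -9.1 -16.1]
55 37 [-27.8  40.2   8.5]
60 28 [-28.8  39.8   6.6]
65 29 [-28.3  40.    6.8]
70 25 [-31.1  40.1   5.5]
75 22 [-29.8  38.5   5.9]
80 49 [-28.4  39.1   6.3]
85 40 [-20.2  40.   13.4]
54.6
105.6
-51.0
base side [-204.4  110.2] [-69.9 -68.9  79.4  80. ]
```

Emit:
send_rows:
  rows:
    - [[-1.5,-28,3],[0,0,0.1]]
    - [[-1.5,-28,3],[0,0,0.1]]
    - [[-1.5,-28,3],[0,0,0.1]]
    - [[-1.5,-28,3],[0,0,0.1]]
    - [[-1.5,-28,3],[0,0,0.1]]
    - [[-1.5,-28,3],[0,0,0.1]]
    - [[-1.5,-28,3],[0,0,0.1]]
    - [[-1.5,-28,3],[0,0,0.1]]

```text
time: 10.77
position: [0.5241, 0.02, 0.2087]
tcp_rot: [0.702, 0.713, -0.002, -0.001]
force: [0.1, -0.2, -1.6]
opening: 0.584
gripper_force: 30.0
```

Emit:
send_rows:
  rows:
    - [[-1.5,-28,0],[0,0,0.1]]
    - [[-1.5,-28,0],[0,0,0.1]]
    - [[-1.5,-28,0],[0,0,0.1]]
    - [[-1.5,-28,0],[0,0,0.1]]
    - [[-1.5,-28,0],[0,0,0]]
    - [[-1.5,-28,0],[0,0,0]]
    - [[-1.5,-28,0],[0,0,0]]
    - [[-1.5,-28,0],[0,0,0]]

```text
time: 11.43
position: [0.5121, -0.2036, 0.2085]
tcp_rot: [0.699, 0.715, -0.002, -0.001]
force: [1.6, 0.0, -1.8]
opening: 0.586
gripper_force: 30.0
```

Emit:
send_rows:
  rows:
    - [[0,0,0],[0,0,0]]
    - [[0,0,0],[0,0,0]]

```text
time: 11.6
position: [0.5119, -0.2042, 0.2085]
tcp_rot: [0.7, 0.714, -0.002, -0.001]
force: [-0.2, 1.3, -2.2]
opening: 0.582
gripper_force: 30.0
```

```bash
python3 - <<'E'
from h import *
st(); c=cam('wrist'); save(c,'w5.png'); np.savez('pics/w5.npz',**c); st()
E
```

```text
t 11.6 pos [ 0.5119 -0.2042  0.2085] j [ 0.34  0.32 -0.06  1.81  0.02  1.02  0.29] ty [ 1.     0.019 -0.005] tz [-0.005 -0.001 -1.   ] F [-0.2  1.3 -2.2] op 0.582 gf 30.0
t 11.65 pos [ 0.5124 -0.2024  0.2088] j [ 0.33  0.32 -0.06  1.81  0.02  1.02  0.29] ty [ 1.     0.021 -0.005] tz [-0.005 -0.    -1.   ] F [ 1.2 -0.5 -2.4] op 0.588 gf 30.0
```

View pics/w5.png

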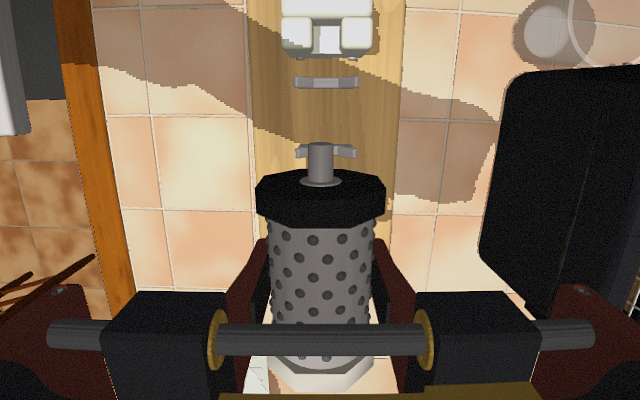

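The wrist view shows the crank-side cheek with its slot at (327,40), V rests at (326,83) and (326,150), and the drum's shaft at (320,160). Next I'll get the drum-to-cradle offset in this same view.

```bash
python3 - <<'E'
from h import *
c=dict(np.load('pics/w5.npz')); P=cloud(c); Z=P[...,2]; f=c['frame'].astype(int)
def reg(n,m,box):
    x0,y0,x1,y1=box; k=np.zeros(Z.shape,bool); k[y0:y1,x0:x1]=m[y0:y1,x0:x1]; Q=P[k]
    print(n,len(Q),np.percentile(Q,[1,50,99],axis=0).round(4).tolist()); return Q
Q=reg('cheek top',(Z>.08)&(Z<.09),(270,15,390,60))
for r in (46,48,50,52):
    cols=np.nonzero((Z[r,270:390]>.079)&(Z[r,270:390]<.09))[0]+270
    gaps=np.nonzero(np.diff(cols)>5)[0]; g=gaps[0] if len(gaps) else None
    if g is not None: print('row',r,'outer',onplane(c,[(cols[0],r),(cols[-1],r)],.084)[:,:2].round(4).tolist(),'slot',onplane(c,[(cols[g],r),(cols[g+1],r)],.084)[:,:2].round(4).tolist())
reg('V far',(Z>.03)&(Z<.075),(285,70,370,95)); 
reg('base L/R',(Z>.016)&(Z<.03),(230,90,420,180))
Q=reg('shaft',(Z>.15)&(Z<.26),(300,135,340,178))
Q=reg('collar',(Z>.15)&(Z<.26),(240,165,400,225))
Q=reg('steel',(Z>.15)&(Z<.26),(262,230,382,300))
for lo in np.arange(-.22,-.12,.008):
    k=(P[...,1]>lo)&(P[...,1]<lo+.008)&(Z>.17)&(Z<.26); k[:,:255]=0;k[:,388:]=0;k[320:]=0
    if k.sum()>30: q=P[k]; t=q[q[:,2]>q[:,2].max()-.008]; print(round(lo+.004,3),k.sum(),(t[:,0].min()+t[:,0].max())/2,np.percentile(q[:,2],99))
E
```

```text
cheek top 2223 [[0.479, -0.0805, 0.0802], [0.512, -0.0682, 0.0839], [0.5491, -0.0562, 0.086]]
row 46 outer [[0.4799, -0.0796], [0.549, -0.0783]] slot [[0.5024, -0.0793], [0.5257, -0.0789]]
row 48 outer [[0.4814, -0.0811], [0.5483, -0.0798]] slot [[0.5009, -0.0808], [0.5273, -0.0803]]
V far 800 [[0.4857, -0.1092, 0.034], [0.5144, -0.104, 0.0443], [0.5433, -0.0986, 0.0555]]
base L/R 10824 [[0.4427, -0.1957, 0.0202], [0.5176, -0.1453, 0.0223], [0.5887, -0.1103, 0.0241]]
shaft 1044 [[0.5012, -0.1568, 0.1794], [0.5113, -0.1464, 0.2108], [0.5209, -0.1384, 0.2131]]
collar 6728 [[0.4835, -0.172, 0.1837], [0.5116, -0.157, 0.2248], [0.5395, -0.1488, 0.2363]]
steel 8245 [[0.4844, -0.2112, 0.2], [0.5127, -0.1911, 0.2291], [0.5416, -0.1714, 0.2338]]
-0.216 966 0.5125070727032106 0.23295773097531444
-0.208 1839 0.5125298699385702 0.24197284610709582
-0.2 2080 0.5126850170811064 0.24830892805752644
-0.192 2909 0.5125954527279877 0.2451217065256077
-0.184 1713 0.511507754233375 0.2335363648060964
-0.176 1817 0.5119224735813488 0.23361681914435203
-0.168 1656 0.5116598454644756 0.23632154655264115
-0.16 4750 0.5118558004236486 0.23627538750484706
-0.152 791 0.5200116378751213 0.22998531601096234
-0.144 459 0.5114476735949421 0.2132411464295217
-0.136 149 0.5112799284755917 0.2128727939997149
```

Emit:
send_rows:
  rows:
    - [[0.9,17.5,0],[0,0,0]]
    - [[0.9,17.5,0],[0,0,0]]
    - [[0.9,17.5,0],[0,0,0]]
    - [[0.9,18,0],[0,0,0]]
    - [[0,0,-20],[0,0,0]]
    - [[0,0,-20],[0,0,0]]
    - [[0,0,-20],[0,0,0]]
    - [[0,0,0],[0,0,0]]

```text
time: 12.32
position: [0.5144, -0.1296, 0.1465]
tcp_rot: [0.698, 0.716, -0.003, -0.003]
force: [-0.4, -0.6, -2.7]
opening: 0.588
gripper_force: 30.0
```

Emit:
send_rows:
  rows:
    - [[0,0,0],[0,0,0]]
    - [[0,0,0],[0,0,0]]

```text
time: 12.48
position: [0.5174, -0.1312, 0.1512]
tcp_rot: [0.699, 0.715, -0.001, -0.0]
force: [-0.3, -0.1, -0.9]
opening: 0.588
gripper_force: 30.0
```

```bash
python3 - <<'E'
from h import *
st(); c=cam('wrist'); save(c,'w6.png'); np.savez('pics/w6.npz',**c); st(); P=cloud(c); Z=P[...,2]
k=(Z>.079)&(Z<.09)&(abs(P[...,0]-.514)<.05)&(P[...,1]>-.09)&(P[...,1]<-.03)
Q=P[k]; print(len(Q),np.percentile(Q,[.5,50,99.5],axis=0).round(4).tolist())
d=(Z>.13)&(Z<.2)&(abs(P[...,0]-.514)<.05)&(P[...,1]>-.14); d[320:]=0
for lo in np.arange(-.14,-.06,.008):
    q=P[d&(P[...,1]>lo)&(P[...,1]<lo+.008)]
    if len(q)>30: t=q[q[:,2]>q[:,2].max()-.008]; print(round(lo+.004,3),len(q),((t[:,0].min()+t[:,0].max())/2).round(4),np.percentile(q[:,2],99).round(4))
print(P[d][:,1].max())
E
```

```text
t 12.48 pos [ 0.5174 -0.1312  0.1512] j [ 0.23  0.36 -0.09  1.91  0.04  0.88  0.14] ty [ 1.     0.024 -0.002] tz [-0.001 -0.001 -1.   ] F [-0.3 -0.1 -0.9] op 0.588 gf 30.0
t 12.53 pos [ 0.5177 -0.1315  0.1516] j [ 0.23  0.36 -0.09  1.91  0.04  0.88  0.14] ty [ 1.     0.023 -0.   ] tz [-0.    -0.002 -1.   ] F [ 1.   0.1 -2.2] op 0.584 gf 30.0
5368 [[0.4787, -0.0805, 0.0795], [0.5133, -0.0568, 0.0839], [0.5489, -0.0346, 0.0894]]
-0.136 1798 0.5178 0.1831
-0.128 2177 0.5177 0.1933
-0.12 5245 0.5175 0.1992
-0.112 1698 0.5175 0.1763
-0.104 1805 0.5174 0.1763
-0.096 1598 0.5173 0.1789
-0.088 2721 0.5169 0.1791
-0.08 2901 0.5173 0.1782
-0.072 452 0.5166 0.156
-0.064 207 0.5165 0.1557
-0.06521309175020606
```

View pics/w6.png

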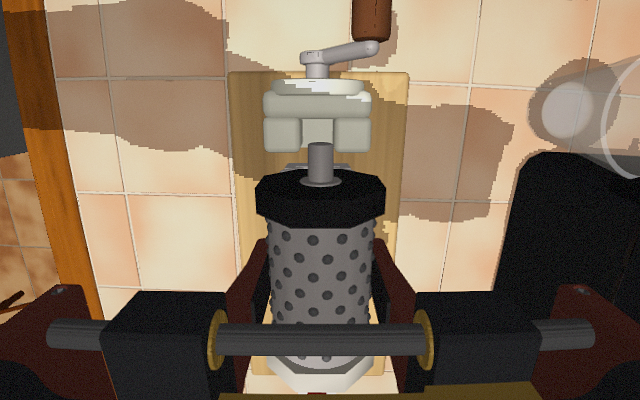

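The shaft at (320,160) lines up with the slot at (317,135), and it needs about 2 mm less in x and y. I'll lower it now.

Emit:
send_rows:
  rows:
    - [[-2.3,-2,0],[0,0,0]]
    - [[0,0,-15],[0,0,0]]
    - [[0,0,-15],[0,0,0]]
    - [[0,0,-15],[0,0,0]]
    - [[0,0,-15],[0,0,0]]
    - [[0,0,-12],[0,0,0]]
    - [[0,0,-6],[0,0,0]]
    - [[0,0,0],[0,0,0]]

```text
time: 13.2
position: [0.5142, -0.134, 0.0721]
tcp_rot: [0.699, 0.715, -0.001, -0.001]
force: [-0.7, -0.1, -2.1]
opening: 0.584
gripper_force: 30.0
```

```bash
python3 - <<'E'
from h import *
st(); c=cam('wrist'); np.savez('pics/w7.npz',**c); st(); P=cloud(c); Z=P[...,2]
k=(Z>.079)&(Z<.086)&(abs(P[...,0]-.514)<.05)&(P[...,1]>-.078)&(P[...,1]<-.03)
Q=P[k]; print(len(Q),np.percentile(Q,[.5,50,99.5],axis=0).round(4).tolist())
d=(Z>.05)&(Z<.12)&(abs(P[...,0]-.514)<.05)&(P[...,1]>-.14)&(P[...,1]<-.083); d[320:]=0
for lo in np.arange(-.14,-.08,.008):
    q=P[d&(P[...,1]>lo)&(P[...,1]<lo+.008)]
    if len(q)>30: t=q[q[:,2]>q[:,2].max()-.008]; print(round(lo+.004,3),len(q),((t[:,0].min()+t[:,0].max())/2).round(4),np.percentile(q[:,2],99).round(4))
E
```

```text
t 13.2 pos [ 0.5142 -0.134   0.0721] j [ 0.23  0.47 -0.09  1.97  0.06  0.71  0.13] ty [ 1.     0.022 -0.003] tz [-0.003 -0.001 -1.   ] F [-0.7 -0.1 -2.1] op 0.584 gf 30.0
t 13.25 pos [ 0.5147 -0.1341  0.0729] j [ 0.23  0.47 -0.09  1.97  0.06  0.71  0.13] ty [ 1.     0.022 -0.002] tz [-0.002 -0.002 -1.   ] F [ 0.6  0.6 -0.9] op 0.59 gf 30.0
12210 [[0.4789, -0.0777, 0.0796], [0.5141, -0.0567, 0.0839], [0.5487, -0.0363, 0.0858]]
-0.136 1879 0.5144 0.1082
-0.128 2447 0.5113 0.1174
-0.12 4836 0.5147 0.1192
-0.112 1764 0.5143 0.0971
-0.104 1730 0.5142 0.0973
-0.096 1888 0.514 0.1
-0.088 4412 0.5136 0.0998
-0.08 53 0.5137 0.0765
```

Emit:
send_rows:
  rows:
    - [[1,0,-3],[0,0,0]]
    - [[0,0,-2],[0,0,0]]
    - [[0,0,0],[0,0,0]]
    - [[0,0,0],[0,0,0]]

```text
time: 13.58
position: [0.5165, -0.1342, 0.0697]
tcp_rot: [0.699, 0.715, -0.001, 0.001]
force: [-5.8, 0.9, 12.0]
opening: 0.584
gripper_force: 30.0
```

```bash
python3 - <<'E'
from h import *
st()
E
```

```text
t 13.58 pos [ 0.5165 -0.1342  0.0697] j [ 0.23  0.47 -0.08  1.97  0.06  0.7   0.13] ty [1.    0.022 0.   ] tz [ 0.    -0.002 -1.   ] F [-5.8  0.9 12. ] op 0.584 gf 30.0
```

Emit:
send_rows:
  rows:
    - [[-1.2,0,0],[0,0,0]]
    - [[0,0,-0.5],[0,0,0]]
    - [[0,0,0],[0,0,0]]

```text
time: 13.83
position: [0.5152, -0.1342, 0.0684]
tcp_rot: [0.699, 0.715, -0.001, 0.001]
force: [-3.1, -0.4, 9.0]
opening: 0.585
gripper_force: 30.0
```

Emit:
send_rows:
  rows:
    - [[0,0,0],[0,0,0]]
    - [[0,0,0],[0,0,0]]
    - [[0,0,0],[0,0,0]]
    - [[0,0,0],[0,0,0]]
    - [[0,0,0],[0,0,0]]
    - [[0,0,0],[0,0,0]]
  fingers: 1

```text
time: 14.33
position: [0.5145, -0.1339, 0.067]
tcp_rot: [0.699, 0.715, -0.001, -0.0]
force: [0.9, 0.1, -0.3]
opening: 0.983
gripper_force: 0.0
```

Emit:
send_rows:
  rows:
    - [[0,0,20],[0,0,0]]
    - [[0,0,25],[0,0,0]]
    - [[0,-10,30],[0,0,0]]
    - [[0,-20,30],[0,0,0]]
    - [[0,-25,30],[0,0,0]]
    - [[0,-25,10],[0,0,0]]
    - [[0,0,0],[0,0,0]]
    - [[0,0,0],[0,0,0]]

```text
time: 15.0
position: [0.5144, -0.2156, 0.2128]
tcp_rot: [0.7, 0.714, -0.001, 0.001]
force: [0.1, 0.4, -0.5]
opening: 0.998
gripper_force: 0.0
```

```bash
python3 - <<'E'
from h import *
st(); c=cam('wrist'); save(c,'w8.png'); np.savez('pics/w8.npz',**c); P=cloud(c); Z=P[...,2]
k=(Z>.079)&(Z<.086)&(abs(P[...,0]-.514)<.05)&(P[...,1]>-.078)&(P[...,1]<-.03)
Q=P[k]; print(len(Q),np.percentile(Q,[.5,50,99.5],axis=0).round(4).tolist())
d=(Z>.055)&(Z<.12)&(abs(P[...,0]-.514)<.05); d[320:]=0
for lo in np.arange(-.21,-.06,.006):
    q=P[d&(P[...,1]>lo)&(P[...,1]<lo+.006)]
    if len(q)>30: t=q[q[:,2]>q[:,2].max()-.008]; print(round(lo+.003,3),len(q),((t[:,0].min()+t[:,0].max())/2).round(4),np.percentile(q[:,2],99).round(4))
E
```

```text
t 15.0 pos [ 0.5144 -0.2156  0.2128] j [ 0.36  0.32 -0.06  1.79  0.03  1.03  0.31] ty [ 1.    0.02 -0.  ] tz [-0.    -0.002 -1.   ] F [ 0.1  0.4 -0.5] op 0.998 gf 0.0
1992 [[0.4788, -0.0779, 0.0793], [0.5187, -0.0665, 0.0839], [0.5495, -0.0561, 0.0858]]
-0.207 253 0.5173 0.0849
-0.201 426 0.5172 0.0858
-0.195 557 0.5172 0.0857
-0.189 402 0.5032 0.0935
-0.183 461 0.5167 0.0969
-0.177 513 0.5166 0.0968
-0.171 436 0.5173 0.0945
-0.165 438 0.516 0.094
-0.159 425 0.5158 0.0939
-0.153 435 0.5157 0.0935
-0.147 440 0.5156 0.0939
-0.141 467 0.5166 0.0938
-0.135 440 0.5149 0.0936
-0.129 469 0.5152 0.0937
-0.123 464 0.5147 0.094
-0.117 483 0.5153 0.0934
-0.111 483 0.5148 0.0939
-0.105 505 0.5158 0.0938
-0.099 615 0.5144 0.0965
-0.093 592 0.5148 0.0966
-0.087 358 0.5143 0.0967
-0.081 677 0.5145 0.0847
-0.075 725 0.5144 0.0859
-0.069 662 0.5139 0.0859
-0.063 682 0.5137 0.0858
```

View pics/w8.png

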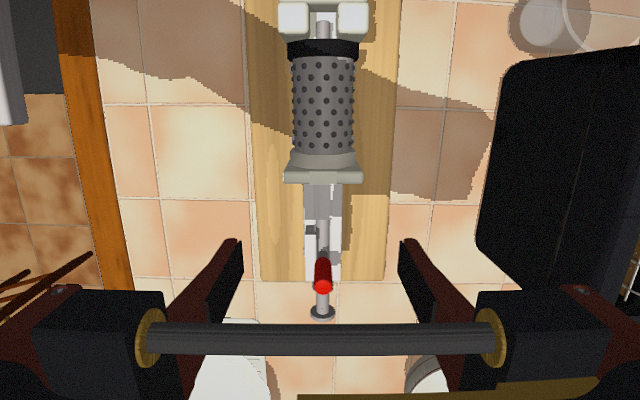

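The drum is seated: steel top at 0.0938 m, so the axis is at 0.066, and it's centred between the cheeks. The red handle is upright at (323,275). Next step is locating the handle and barrel accurately.

```bash
python3 - <<'E'
from h import *
for f in ['w8','top1','top0']:
    c=dict(np.load(f'pics/{f}.npz')); P=cloud(c); h=cv2.cvtColor(c['frame'],cv2.COLOR_RGB2HSV)
    red=((h[...,0]<6)|(h[...,0]>174))&(h[...,1]>170)&(h[...,2]>80)&(abs(P[...,0]-.516)<.03)&(abs(P[...,1]+.28)<.04)
    Q=P[red]; t=Q[Q[:,2]>.128]; print(f,len(Q),np.percentile(Q,[1,50,99],axis=0).round(4).tolist(),'top',len(t),t.mean(0) if len(t) else '')
c=dict(np.load('pics/w8.npz')); P=cloud(c); Z=P[...,2]
b=P[(Z>.078)&(Z<.088)&(abs(P[...,0]-.517)<.03)&(P[...,1]<-.21)&(P[...,1]>-.32)]; print('barrel',np.percentile(b,[.5,50,99.5],axis=0).round(4).tolist())
E
```

```text
w8 553 [[0.511, -0.2841, 0.0914], [0.5178, -0.2725, 0.1232], [0.525, -0.27, 0.1316]] top 224 [ 0.51833823 -0.276703    0.13018231]
top1 18 [[0.5102, -0.2856, 0.1246], [0.5154, -0.2795, 0.1298], [0.5193, -0.2728, 0.1331]] top 14 [ 0.51493902 -0.27961999  0.13054279]
top0 18 [[0.5099, -0.2868, 0.1246], [0.5156, -0.2792, 0.1303], [0.519, -0.2733, 0.1329]] top 14 [ 0.51491472 -0.27953477  0.13075887]
barrel [[0.5013, -0.3008, 0.0795], [0.5197, -0.2427, 0.0834], [0.5356, -0.2102, 0.0852]]
```

Emit:
send_rows:
  rows:
    - [[0.5,-8,0],[0,0,-7]]
    - [[0.5,-8,0],[0,0,-7]]
    - [[0.5,-8,0],[0,0,-7]]
    - [[0.5,-8,0],[0,0,-7]]
    - [[0.5,-8,0],[0,0,-7]]
    - [[0.5,-7,0],[0,0,-7]]
    - [[0.5,-7,0],[0,0,-7]]
    - [[0.5,-7,0],[0,0,-7]]

```text
time: 15.72
position: [0.5184, -0.2733, 0.2107]
tcp_rot: [0.954, 0.301, -0.002, -0.002]
force: [-0.0, 0.1, 1.3]
opening: 0.998
gripper_force: 0.0
```

Emit:
send_rows:
  rows:
    - [[0,0,-4],[0,0,-7]]
    - [[0,0,-4],[0,0,-7]]
    - [[0,0,-4],[0,0,-7]]
    - [[0,0,-4],[0,0,-7]]
    - [[0,0,-4],[0,0,-6]]
    - [[0,0,0],[0,0,0]]
    - [[0,0,0],[0,0,0]]

```text
time: 16.3
position: [0.5184, -0.2733, 0.191]
tcp_rot: [1.0, 0.014, -0.002, -0.001]
force: [-0.7, -0.2, 0.6]
opening: 0.999
gripper_force: 0.0
```

```bash
python3 - <<'E'
from h import *
st(); c=cam('wrist'); save(c,'w9.png'); st(); P=cloud(c)
h=cv2.cvtColor(c['frame'],cv2.COLOR_RGB2HSV)
red=((h[...,0]<6)|(h[...,0]>174))&(h[...,1]>170)&(h[...,2]>80)&(abs(P[...,0]-.516)<.03)&(abs(P[...,1]+.28)<.04)
Q=P[red]; print(len(Q),np.percentile(Q,[1,50,99],axis=0).round(4).tolist() if len(Q) else ''); t=Q[Q[:,2]>.128]; print(t.mean(0))
E
```

```text
t 16.3 pos [ 0.5184 -0.2733  0.191 ] j [ 0.2   0.4   0.27  1.76 -0.12  1.   -1.03] ty [ 0.028 -1.    -0.003] tz [-0.004  0.003 -1.   ] F [-0.7 -0.2  0.6] op 0.999 gf 0.0
t 16.35 pos [ 0.5186 -0.2737  0.1915] j [ 0.2   0.4   0.27  1.76 -0.12  1.   -1.03] ty [ 0.028 -1.    -0.003] tz [-0.003  0.002 -1.   ] F [-0.1  0.5  1. ] op 1.003 gf 0.0
563 [[0.5126, -0.2845, 0.0941], [0.523, -0.2779, 0.1295], [0.5263, -0.2711, 0.1319]]
[ 0.51936432 -0.27793997  0.13034319]
```

Emit:
send_rows:
  rows:
    - [[0.5,-4,-10],[0,0,0]]
    - [[0,0,-15],[0,0,0]]
    - [[0,0,-15],[0,0,0]]
    - [[0,0,-15],[0,0,0]]
    - [[0,0,-15],[0,0,0]]
    - [[0,0,-5],[0,0,0]]
    - [[0,0,0],[0,0,0]]

```text
time: 16.93
position: [0.5181, -0.2787, 0.1154]
tcp_rot: [1.0, 0.012, -0.002, -0.001]
force: [0.5, -0.3, 0.3]
opening: 1.0
gripper_force: 0.0
```

Emit:
send_rows:
  rows:
    - [[0,0,0],[0,0,0]]
    - [[0,0,0],[0,0,0]]
    - [[0,0,0],[0,0,0]]
    - [[0,0,0],[0,0,0]]
    - [[0,0,0],[0,0,0]]
    - [[0,0,0],[0,0,0]]
    - [[0,0,0],[0,0,0]]
    - [[0,0,0],[0,0,0]]
  fingers: 0

```text
time: 17.6
position: [0.519, -0.279, 0.1173]
tcp_rot: [1.0, 0.011, -0.001, -0.001]
force: [-0.6, 0.3, 0.4]
opening: 0.434
gripper_force: 0.0
```

```bash
python3 - <<'E'
from h import *
st()
E
```

```text
t 17.6 pos [ 0.519  -0.279   0.1173] j [ 0.23  0.49  0.25  1.82 -0.15  0.85 -1.  ] ty [ 0.023 -1.    -0.002] tz [-0.001  0.002 -1.   ] F [-0.6  0.3  0.4] op 0.434 gf 0.0
```

Still closing; giving it more time.

Emit:
send_rows:
  rows:
    - [[0,0,0],[0,0,0]]
    - [[0,0,0],[0,0,0]]
    - [[0,0,0],[0,0,0]]
    - [[0,0,0],[0,0,0]]
    - [[0,0,0],[0,0,0]]

```text
time: 18.02
position: [0.519, -0.2789, 0.1171]
tcp_rot: [1.0, 0.011, -0.001, -0.001]
force: [-0.1, -0.4, 0.6]
opening: 0.174
gripper_force: 30.0
```

Emit:
send_rows:
  rows:
    - [[0,0,0],[0,0,0]]
    - [[-0.1,4,0],[0,0,0]]
    - [[-0.1,5,0],[0,0,0]]
    - [[-0.1,5,0],[0,0,0]]
    - [[-0.1,5,0],[0,0,0]]
    - [[-0.1,5,0],[0,0,0]]
    - [[0,0,0],[0,0,0]]
    - [[0,0,0],[0,0,0]]

```text
time: 18.68
position: [0.5187, -0.2539, 0.1172]
tcp_rot: [1.0, 0.012, -0.001, -0.001]
force: [0.6, 0.9, -0.3]
opening: 0.175
gripper_force: 30.0
```

```bash
python3 - <<'E'
from h import *
st()
E
```

```text
t 18.68 pos [ 0.5187 -0.2539  0.1172] j [ 0.19  0.47  0.25  1.85 -0.15  0.84 -1.04] ty [ 0.024 -1.    -0.003] tz [-0.002  0.002 -1.   ] F [ 0.6  0.9 -0.3] op 0.175 gf 30.0
```

Emit:
send_rows:
  rows:
    - [[-0.1,4,0],[0,0,0]]
    - [[-0.1,4,0],[0,0,0]]
    - [[0,3,0],[0,0,0]]
    - [[0,0,0],[0,0,0]]
    - [[0,0,0],[0,0,0]]

```text
time: 19.1
position: [0.5181, -0.2448, 0.1171]
tcp_rot: [1.0, 0.011, -0.001, -0.0]
force: [0.7, -5.0, -2.8]
opening: 0.174
gripper_force: 30.0
```

Emit:
send_rows:
  rows:
    - [[0,2,0],[0,0,0]]
    - [[0,2,0],[0,0,0]]
    - [[0,0,0],[0,0,0]]
    - [[0,0,0],[0,0,0]]

```text
time: 19.43
position: [0.5181, -0.2417, 0.1171]
tcp_rot: [1.0, 0.011, -0.001, 0.0]
force: [-0.5, -7.0, -3.9]
opening: 0.176
gripper_force: 30.0
```

```bash
python3 - <<'E'
from h import *
st()
E
```

```text
t 19.43 pos [ 0.5181 -0.2417  0.1171] j [ 0.16  0.46  0.25  1.86 -0.15  0.83 -1.06] ty [ 0.021 -1.     0.   ] tz [-0.001 -0.    -1.   ] F [-0.5 -7.  -3.9] op 0.176 gf 30.0
```

Emit:
send_rows:
  rows:
    - [[0,2,0],[0,0,0]]
    - [[0,1,0],[0,0,0]]
    - [[0,0,0],[0,0,0]]
    - [[0,0,0],[0,0,0]]

```text
time: 19.77
position: [0.518, -0.2413, 0.1173]
tcp_rot: [1.0, 0.01, -0.0, 0.002]
force: [0.6, -14.9, -6.9]
opening: 0.179
gripper_force: 30.0
```

```bash
python3 - <<'E'
from h import *
st()
E
```

```text
t 19.77 pos [ 0.518  -0.2413  0.1173] j [ 0.16  0.46  0.25  1.87 -0.14  0.83 -1.07] ty [ 0.02  -1.     0.004] tz [-0.    -0.004 -1.   ] F [  0.6 -14.9  -6.9] op 0.179 gf 30.0
```

Hard stop felt at y = −0.241 with 15 N. Now I'll swing the handle towards the front in an arc, still pressing home.

Emit:
send_rows:
  rows:
    - [[-4,-0.1,-0.2],[0,0,0]]
    - [[-4,-0.1,-0.4],[0,0,0]]
    - [[-4,-0.1,-0.8],[0,0,0]]
    - [[-3.8,-0.1,-1.1],[0,0,0]]
    - [[0,0,0],[0,0,0]]

```text
time: 20.18
position: [0.5063, -0.2413, 0.1172]
tcp_rot: [1.0, 0.01, 0.004, 0.002]
force: [7.0, -10.9, 2.4]
opening: 0.176
gripper_force: 30.0
```

```bash
python3 - <<'E'
from h import *
st()
E
```

```text
t 20.18 pos [ 0.5063 -0.2413  0.1172] j [ 0.17  0.44  0.25  1.9  -0.14  0.81 -1.06] ty [ 0.021 -1.     0.005] tz [ 0.009 -0.005 -1.   ] F [  7.  -10.9   2.4] op 0.176 gf 30.0
```

Emit:
send_rows:
  rows:
    - [[-3.8,-0.1,-1.4],[0,-2,0]]
    - [[-3.6,-0.1,-1.7],[0,-2,0]]
    - [[-3.5,-0.1,-2],[0,-2,0]]
    - [[-3.3,-0.1,-2.2],[0,-2,0]]
    - [[0,0,0],[0,0,0]]

```text
time: 20.6
position: [0.4923, -0.2421, 0.1118]
tcp_rot: [0.997, 0.009, 0.076, 0.003]
force: [3.8, -9.0, 14.5]
opening: 0.175
gripper_force: 30.0
```

```bash
python3 - <<'E'
from h import *
st()
E
```

```text
t 20.6 pos [ 0.4923 -0.2421  0.1118] j [ 0.24  0.37  0.2   2.04 -0.23  0.61 -0.95] ty [ 0.018 -1.     0.008] tz [ 0.152 -0.005 -0.988] F [ 3.8 -9.  14.5] op 0.175 gf 30.0
```

Emit:
send_rows:
  rows:
    - [[-3.2,0,-2.5],[0,-1,0]]
    - [[-3,0,-2.7],[0,-1,0]]
    - [[-2.7,0,-3],[0,-1,0]]
    - [[-2.5,0,-3.1],[0,-1,0]]
    - [[0,0,0],[0,0,0]]

```text
time: 21.02
position: [0.4788, -0.2424, 0.0996]
tcp_rot: [0.994, 0.009, 0.108, 0.004]
force: [-5.5, -9.8, 19.2]
opening: 0.17
gripper_force: 30.0
```

```bash
python3 - <<'E'
from h import *
st()
E
```

```text
t 21.02 pos [ 0.4788 -0.2424  0.0996] j [ 0.31  0.35  0.15  2.12 -0.3   0.5  -0.86] ty [ 0.017 -1.     0.009] tz [ 0.216 -0.005 -0.976] F [-5.5 -9.8 19.2] op 0.17 gf 30.0
```

Emit:
send_rows:
  rows:
    - [[-2.2,0,-3.3],[0,-1,0]]
    - [[-2,0,-3.5],[0,-1,0]]
    - [[-1.7,0,-3.6],[0,-1,0]]
    - [[-1.4,0,-3.8],[0,0,0]]
    - [[0,0,0],[0,0,0]]

```text
time: 21.43
position: [0.4694, -0.2417, 0.0832]
tcp_rot: [0.991, 0.009, 0.131, 0.003]
force: [-7.0, -10.9, 8.7]
opening: 0.168
gripper_force: 30.0
```

```bash
python3 - <<'E'
from h import *
st()
E
```

```text
t 21.43 pos [ 0.4694 -0.2417  0.0832] j [ 0.39  0.36  0.08  2.17 -0.37  0.4  -0.76] ty [ 0.016 -1.     0.008] tz [ 0.261 -0.003 -0.965] F [ -7.  -10.9   8.7] op 0.168 gf 30.0
```

Emit:
send_rows:
  rows:
    - [[-1,0,-4],[0,0,0]]
    - [[-0.7,0,-4],[0,0,0]]
    - [[-0.3,0,-4],[0,0,0]]
    - [[0,0,-4],[0,0,0]]
    - [[0,0,-2],[0,0,0]]
    - [[0,0,0],[0,0,0]]

```text
time: 21.93
position: [0.4657, -0.2419, 0.0642]
tcp_rot: [0.992, 0.008, 0.13, 0.003]
force: [-11.8, -11.7, 8.3]
opening: 0.173
gripper_force: 30.0
```

```bash
python3 - <<'E'
from h import *
st()
E
```

```text
t 21.93 pos [ 0.4657 -0.2419  0.0642] j [ 0.41  0.39  0.05  2.19 -0.4   0.35 -0.73] ty [ 0.015 -1.     0.007] tz [ 0.257 -0.003 -0.966] F [-11.8 -11.7   8.3] op 0.173 gf 30.0
```

Emit:
send_rows:
  rows:
    - [[0,-2,0],[0,0,0]]
    - [[0,-2,0],[0,0,0]]
    - [[0,-2,0],[0,0,0]]
    - [[0,-1.5,0],[0,0,0]]
    - [[0,0,0],[0,0,0]]
    - [[0,0,0],[0,0,0]]

```text
time: 22.43
position: [0.4659, -0.2445, 0.0636]
tcp_rot: [0.992, 0.011, 0.129, -0.001]
force: [-8.7, -0.5, 6.1]
opening: 0.175
gripper_force: 30.0
```

```bash
python3 - <<'E'
from h import *
st()
E
```

```text
t 22.43 pos [ 0.4659 -0.2445  0.0636] j [ 0.43  0.4   0.05  2.18 -0.4   0.36 -0.72] ty [ 0.022 -1.     0.002] tz [ 0.255  0.004 -0.967] F [-8.7 -0.5  6.1] op 0.175 gf 30.0
```

Emit:
send_rows:
  rows:
    - [[-1,-1,0],[0,0,0]]
    - [[-1,-1,0],[0,0,0]]
    - [[0,0,0],[0,0,0]]

```text
time: 22.68
position: [0.4661, -0.2476, 0.0643]
tcp_rot: [0.991, 0.011, 0.13, 0.001]
force: [-1.5, -2.3, 2.3]
opening: 0.174
gripper_force: 30.0
```

Emit:
send_rows:
  rows:
    - [[0,0,0],[0,0,0]]
    - [[0,0,0],[0,0,0]]
    - [[0,0,0],[0,0,0]]
    - [[0,0,0],[0,0,0]]
    - [[0,0,0],[0,0,0]]
    - [[0,0,0],[0,0,0]]
    - [[0,0,0],[0,0,0]]
    - [[0,0,0],[0,0,0]]
  fingers: 0.6

```text
time: 23.35
position: [0.4656, -0.2472, 0.0638]
tcp_rot: [0.991, 0.011, 0.13, 0.001]
force: [-0.5, 0.4, 0.2]
opening: 0.604
gripper_force: 0.0
```

Emit:
send_rows:
  rows:
    - [[0,0,10],[0,0,0]]
    - [[0,0,15],[0,0,0]]
    - [[-5,0,20],[0,0,0]]
    - [[-10,0,25],[0,0,0]]
    - [[-15,0,25],[0,0,0]]
    - [[-15,0,25],[0,0,0]]
    - [[0,0,0],[0,0,0]]
    - [[0,0,0],[0,0,0]]

```text
time: 24.02
position: [0.421, -0.2478, 0.1859]
tcp_rot: [0.991, 0.011, 0.132, 0.001]
force: [0.5, 0.1, -0.6]
opening: 0.602
gripper_force: 0.0
```

```bash
python3 - <<'E'
from h import *
st(); c=cam('side'); cv2.imwrite('pics/s10.png',cv2.resize(c['frame'][210:360,170:330,::-1],None,fx=4,fy=4,interpolation=cv2.INTER_CUBIC))
for n in ['side','wrist']:
    c=cam(n); P=cloud(c); h=cv2.cvtColor(c['frame'],cv2.COLOR_RGB2HSV)
    red=((h[...,0]<6)|(h[...,0]>174))&(h[...,1]>170)&(h[...,2]>80)&(abs(P[...,0]-.48)<.07)&(abs(P[...,1]+.25)<.05)&(P[...,2]<.15)
    Q=P[red]; print(n,len(Q),np.percentile(Q,[1,50,99],axis=0).round(4).tolist() if len(Q) else '')
E
```

```text
t 24.02 pos [ 0.421  -0.2478  0.1859] j [ 0.38  0.13  0.16  2.16 -0.26  0.64 -0.82] ty [ 0.021 -1.     0.006] tz [ 0.261 -0.    -0.965] F [ 0.5  0.1 -0.6] op 0.602 gf 0.0
side 92 [[0.461, -0.2558, 0.0782], [0.4798, -0.251, 0.0855], [0.4965, -0.2439, 0.0928]]
wrist 870 [[0.4569, -0.2545, 0.0767], [0.4757, -0.2468, 0.0857], [0.4964, -0.2395, 0.0925]]
```

View pics/s10.png

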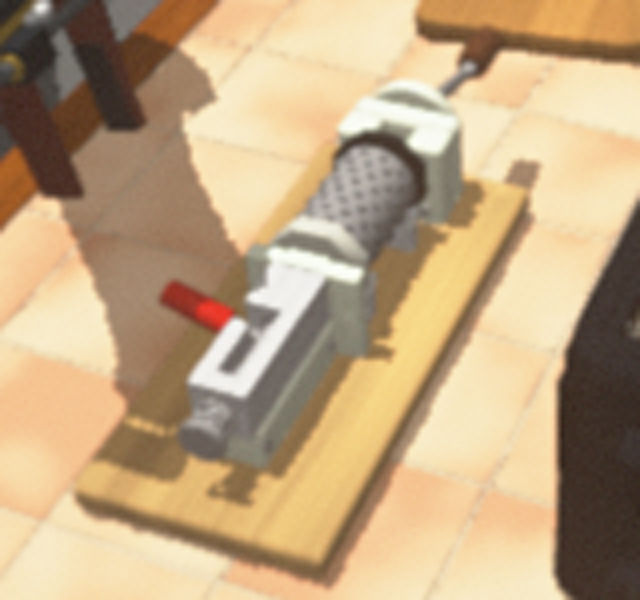

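The handle lies at the front at (200,305) in the crop, but its red top reads about 0.086 m, so it may not be fully level. I'll measure its slope.

```bash
python3 - <<'E'
from h import *
for n in ['wrist','side']:
    c=cam(n); P=cloud(c); h=cv2.cvtColor(c['frame'],cv2.COLOR_RGB2HSV)
    red=((h[...,0]<6)|(h[...,0]>174))&(h[...,1]>120)&(h[...,2]>60)&(abs(P[...,0]-.48)<.07)&(abs(P[...,1]+.25)<.05)&(P[...,2]<.15)
    Q=P[red]
    for lo in np.arange(.448,.5,.006):
        q=Q[(Q[:,0]>=lo)&(Q[:,0]<lo+.006)]
        if len(q)>5: print(n,round(lo+.003,3),len(q),q[:,1].min().round(4),q[:,1].max().round(4),np.percentile(q[:,2],[2,95]).round(4))
E
```

```text
wrist 0.457 80 -0.2544 -0.2399 [0.0849 0.092 ]
wrist 0.463 147 -0.2544 -0.2397 [0.0845 0.0922]
wrist 0.469 132 -0.2543 -0.2395 [0.0829 0.0905]
wrist 0.475 147 -0.2543 -0.2394 [0.0806 0.0886]
wrist 0.481 127 -0.2542 -0.2401 [0.0803 0.0867]
wrist 0.487 125 -0.2541 -0.2399 [0.0778 0.0848]
wrist 0.493 121 -0.254 -0.2398 [0.0763 0.0825]
wrist 0.499 24 -0.2514 -0.2379 [0.0475 0.0807]
side 0.463 13 -0.2561 -0.2436 [0.0842 0.0942]
side 0.469 17 -0.2547 -0.2433 [0.0846 0.0921]
side 0.475 17 -0.2562 -0.2424 [0.0791 0.0911]
side 0.481 17 -0.255 -0.2434 [0.0783 0.089 ]
side 0.487 15 -0.2559 -0.2432 [0.0781 0.0878]
side 0.493 19 -0.2542 -0.2425 [0.0762 0.0851]
side 0.499 6 -0.2497 -0.2437 [0.0789 0.0836]
```

The handle stands about 18° above level, with the grip point roughly 16 mm up, and the limit is 14 mm. I'll press it down from above with closed fingers.

Emit:
send_rows:
  rows:
    - [[5,0,0],[0,5,0]]
    - [[6,0,0],[0,5,0]]
    - [[6,0,0],[0,5,0]]
    - [[6,0,0],[0,0,0]]
    - [[6,0.5,-5],[0,0,0]]
    - [[6,0.5,-10],[0,0,0]]
    - [[6,0,-10],[0,0,0]]
    - [[0,0,-10],[0,0,0]]
  fingers: 0

```text
time: 24.93
position: [0.4616, -0.2461, 0.1473]
tcp_rot: [1.0, 0.011, -0.0, -0.001]
force: [0.6, -0.1, -0.6]
opening: 0.034
gripper_force: 0.0
```

Emit:
send_rows:
  rows:
    - [[0,0,-10],[0,0,0]]
    - [[0,0,-10],[0,0,0]]
    - [[0,0,0],[0,0,0]]
    - [[0,0,0],[0,0,0]]

```text
time: 25.27
position: [0.4608, -0.2463, 0.1282]
tcp_rot: [1.0, 0.011, -0.001, -0.001]
force: [0.7, -0.2, -0.3]
opening: 0.002
gripper_force: 0.0
```

```bash
python3 - <<'E'
from h import *
st()
E
```

```text
t 25.27 pos [ 0.4608 -0.2463  0.1282] j [ 0.27  0.37  0.16  1.97 -0.08  0.81 -1.07] ty [ 0.022 -1.    -0.002] tz [-0.003  0.002 -1.   ] F [ 0.7 -0.2 -0.3] op 0.002 gf 0.0
```

Emit:
send_rows:
  rows:
    - [[0,0,-8],[0,0,0]]
    - [[0,0,-8],[0,0,0]]
    - [[0,0,-5],[0,0,0]]
    - [[0,0,-4],[0,0,0]]
    - [[0,0,-4],[0,0,0]]
    - [[0,0,0],[0,0,0]]

```text
time: 25.77
position: [0.4613, -0.2461, 0.099]
tcp_rot: [1.0, 0.011, -0.001, -0.001]
force: [-0.4, 0.3, -0.5]
opening: 0.001
gripper_force: 0.0
```

```bash
python3 - <<'E'
from h import *
st()
E
```

```text
t 25.77 pos [ 0.4613 -0.2461  0.099 ] j [ 0.27  0.41  0.16  1.99 -0.09  0.75 -1.06] ty [ 0.023 -1.    -0.002] tz [-0.002  0.002 -1.   ] F [-0.4  0.3 -0.5] op 0.001 gf 0.0
```

Emit:
send_rows:
  rows:
    - [[0,0,-4],[0,0,0]]
    - [[0,0,-3],[0,0,0]]
    - [[0,0,0],[0,0,0]]

```text
time: 26.02
position: [0.4615, -0.2462, 0.0924]
tcp_rot: [1.0, 0.011, -0.001, -0.001]
force: [0.3, 0.5, -0.1]
opening: 0.004
gripper_force: 0.0
```

Emit:
send_rows:
  rows:
    - [[0,0,-2],[0,0,0]]
    - [[0,0,-1],[0,0,0]]
    - [[0,0,0],[0,0,0]]

```text
time: 26.27
position: [0.4616, -0.2463, 0.0897]
tcp_rot: [1.0, 0.011, -0.001, -0.001]
force: [0.0, 0.4, 0.4]
opening: 0.001
gripper_force: 0.2
```

```bash
python3 - <<'E'
from h import *
st()
c=cam('side'); P=cloud(c); h=cv2.cvtColor(c['frame'],cv2.COLOR_RGB2HSV)
red=((h[...,0]<6)|(h[...,0]>174))&(h[...,1]>120)&(h[...,2]>60)&(abs(P[...,0]-.48)<.07)&(abs(P[...,1]+.25)<.05)&(P[...,2]<.15)
Q=P[red]
for lo in np.arange(.448,.5,.006):
        q=Q[(Q[:,0]>=lo)&(Q[:,0]<lo+.006)]
        if len(q)>5: print(round(lo+.003,3),len(q),q[:,1].min().round(4),q[:,1].max().round(4),np.percentile(q[:,2],[2,95]).round(4))
E
```

```text
t 26.27 pos [ 0.4616 -0.2463  0.0897] j [ 0.28  0.43  0.15  2.   -0.1   0.73 -1.06] ty [ 0.023 -1.    -0.002] tz [-0.002  0.002 -1.   ] F [0.  0.4 0.4] op 0.001 gf 0.2
0.463 9 -0.2565 -0.2508 [0.0672 0.0722]
0.469 8 -0.2559 -0.2509 [0.0677 0.087 ]
0.475 14 -0.2549 -0.246 [0.0674 0.0738]
0.481 12 -0.2549 -0.2461 [0.0672 0.0751]
0.487 14 -0.2546 -0.2441 [0.0676 0.0739]
```

The handle is level now, its top at 0.074 m. I'll back off upward and check that it stays.

Emit:
send_rows:
  rows:
    - [[0,0,10],[0,0,0]]
    - [[0,0,20],[0,0,0]]
    - [[-5,0,30],[0,0,0]]
    - [[-15,0,30],[0,0,0]]
    - [[-25,0,20],[0,0,0]]
    - [[-10,0,0],[0,0,0]]
    - [[0,0,0],[0,0,0]]
    - [[0,0,0],[0,0,0]]

```text
time: 26.98
position: [0.4067, -0.2461, 0.2]
tcp_rot: [1.0, 0.011, -0.0, -0.001]
force: [-0.8, -0.4, 0.2]
opening: 0.0
gripper_force: 0.0
```

```bash
python3 - <<'E'
from h import *
st()
for n in ['side','top','wrist']:
    c=cam(n); P=cloud(c); h=cv2.cvtColor(c['frame'],cv2.COLOR_RGB2HSV)
    red=((h[...,0]<6)|(h[...,0]>174))&(h[...,1]>120)&(h[...,2]>60)&(abs(P[...,0]-.48)<.07)&(abs(P[...,1]+.25)<.05)&(P[...,2]<.15)&(P[...,2]>.05)
    Q=P[red]
    for lo in np.arange(.448,.5,.012):
        q=Q[(Q[:,0]>=lo)&(Q[:,0]<lo+.012)]
        if len(q)>3: print(n,round(lo+.006,3),len(q),q[:,1].min().round(4),q[:,1].max().round(4),np.percentile(q[:,2],[2,95]).round(4))
    if n=='side':
        for lo in (-.16,-.14,-.12): 
            q=P[(abs(P[...,0]-.518)<.04)&(P[...,1]>lo)&(P[...,1]<lo+.02)]; print('drum',lo,np.percentile(q[:,2],99.5).round(4))
E
```

```text
t 26.98 pos [ 0.4067 -0.2461  0.2   ] j [ 0.28  0.2   0.19  2.01 -0.05  0.94 -1.06] ty [ 0.022 -1.    -0.002] tz [-0.001  0.002 -1.   ] F [-0.8 -0.4  0.2] op 0.0 gf 0.0
side 0.454 5 -0.2537 -0.246 [0.0661 0.073 ]
side 0.466 24 -0.2557 -0.2458 [0.0654 0.0744]
side 0.478 28 -0.2572 -0.2441 [0.0658 0.0748]
side 0.49 20 -0.2558 -0.2439 [0.068  0.0742]
drum -0.16 0.096
drum -0.14 0.0959
drum -0.12 0.0956
top 0.454 14 -0.2548 -0.2437 [0.0645 0.0729]
top 0.466 19 -0.2546 -0.2433 [0.0658 0.0739]
top 0.478 16 -0.252 -0.2437 [0.0658 0.0748]
top 0.49 11 -0.2519 -0.2433 [0.0688 0.0727]
wrist 0.454 124 -0.2548 -0.2401 [0.0658 0.073 ]
wrist 0.466 254 -0.2546 -0.2399 [0.0653 0.073 ]
wrist 0.478 264 -0.2542 -0.2396 [0.0653 0.0731]
wrist 0.49 238 -0.2538 -0.2395 [0.0658 0.0731]
```

```bash
python3 -c "
from h import *
print(ctrl.finish_job())"
```

```text
the job is handed in; nothing more can be done
None
```

The job is handed in at about 27 s: the drum is seated on the V rests, and the bolt is home with its red handle level in the notch, where it stayed after release. The judge's result wasn't shown.

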